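# Press a filled ring mould in a hand-wound bench press

### The arm

A 7-joint arm with a two-finger parallel gripper is mounted at the origin on a cart in front of the work surface, level with it; the furniture and walls round the work are solid. World frame = base frame: x ahead of the robot, y to its left, z up, the work surface at z = 0. Lengths are in m, angles in rad, forces in N, time in s.
With the tool pointing down it reaches from about 0.425 to 0.875 m from the base axis. Payload 4.7 kg.
Tool frame: the origin (TCP) lies on the centre line of the jaws, within the pads' length; the fingertips stand 19 mm ahead of it and the grasp point (between the pads) is the TCP (ctrl.nose_length is the distance from the TCP to the fingertips, in m); z points along the fingers, x is the direction in which the jaws open and shut, and the axes are right-handed (so a half turn about z gives the same grasp; the last joint's range is limited). The gripper opens to 87 mm and grips with 3 to 60 N. Pads are 19 mm wide; open, the fingers measure 117 mm over their backs; the gripper's body (75 mm by 190 mm) begins 51 mm behind the grasp point.
Start: joints at [-1.172, 0.321, -0.07, 1.45, 0.023, 1.371, -0.057], TCP at [0.244, 0.602, 0.214] pointing down, gripper open.
Joint ranges: [-2.86, 2.86], [-0.3, 2.09], [-1.38, 1.24], [0.06, 2.45], [-1.56, 4.7], [0.09, 2.05], [-2.69, 2.69]. Speed limits (rad/s): [2.57, 2.57, 3.14, 3.14, 3.14, 3.14, 3.14].

### API

Orientations are given as a rotation vector (axis times angle).
In Python, from bench import ctrl gives the robot as it stands. The module is installed in compiled form; this text tells all that it offers.
- The arm moves only by the shell command python3 -m crank 'ROWS' [OPENING] [FORCE]. ROWS is a JSON object of lists of equal length, an entry for each row: "dp": the shift along the tool's x, y, z in cm, a list of three; "delta_rot": the turn, a rotation vector about the tool's x, y, z in rad, a list of three. In form: {"dp": [[x, y, z], ...], "delta_rot": [[rx, ry, rz], ...]}. A call has exactly 8 rows; each row shifts and turns the commanded pose from where the row before left it, along the tool's axes as they then stand; what a row does not reach is not made up. A row lasts 1/10 s, in which the tool goes at most 50 mm and 8.59 degrees, less where a joint would pass 70% of its speed; a pose out of reach is approached as far as the arm can. A call with a gripper value outside its range is refused whole. OPENING is the finger opening in cm, from 0 to 8.7, set as the call begins (- or left out, the last holds). The fingers move at their own pace and stop on an object; FORCE is the grip in N (left out, the last holds). Time passes only in rows, so rows that do not move let the fingers close, or fill a call up. It gives the time, the measured TCP pose, the force and the opening at its end, in the units of the state.
- ctrl.get_state(): the state, without advancing time (a new reading comes with each control period).
- ctrl.get_image(name): name is "scene" or "top"; returns the picture (384x512x3 uint8, blue, green, red); there is no depth.
- ctrl.camera_info(name): a dict with "camera_matrix" (3x3 intrinsics, pixels), "D" ([k1, k2, p1, p2, k3] as OpenCV has them; the pictures are not rectified), "xyz" and "orientation" of the camera in the world. Camera axes: x right, y down, z forward; pixel columns grow to the right and rows downward; lengths in m; the calibration is good to about 2 mm. A picture is of the moment at which its call begins. camera_info takes no time and is no camera call.
- ctrl.close_job(): hands the job in, once; it reports no verdict.
The state is a dict: "time": time; "joint_positions": joint angles; "qd": joint speeds; "joint_torque": joint torques, N m; "position": TCP position; "tool_rot": TCP orientation; "ft_force": force on the tool from outside, world axes, zero at the start; "torque": the same for the moment, N m; "grip_width": opening from 0.0 (shut) to 1.0 (fully open).
Only numpy, scipy, OpenCV 4.12 (cv2) and the standard library are available. Lean on these libraries where they do the work, as an engineer would, in place of code of your own. Each camera call takes 0.05 s, during which the arm holds its last target.

### The job

Push the tray with the ring mould fully home under the bench press. Then wind the press wheel clockwise (seen from above) by its upright crank knob: it runs light at first, then the spring pad meets the mould and the resistance climbs; stop when it feels firm, about 8 N of push at the crank knob, and do not force it far past that. Let go, leaving the press tight and the things round it undisturbed.

Things in the scene. Friction and masses are not known exactly. Their poses are not given: they have to be found in the camera images.
- tray (a joint): how far the tray stands out of the press, m: 0 fully home against its stop, about 0.05 to 0.08 at the start. The tray runs in straight level runners with about 2 N of friction and carries the ring mould
- tray_handle (a point): middle of the grip of the tray's upright black knob (round, 22 mm across, grip from z 35 to z 75 mm, the point at z 55 mm), at the end of a tongue on the tray's open side. It lies on the tray's centre line, on which the press axis lies too; when the tray is home it is 150 mm (level) from the press axis, so push it straight towards wheel_hub as seen from above
- mould: steel ring mould 71 mm across, 36 mm high, fixed on the tray, with a metal follower disc on its filling, under the press's spring pad once the tray is home; origin at the centre of its underside, z 18 mm. From pad contact on, the push at the crank knob rises by about 3 N per radian: 8 N is right, 7 to 9.5 N still good, over 12 N crushes the filling
- wheel_hub (a point): top of the press wheel's hub, on the upright press axis, z 184 to 192 mm. The wheel lies level, 104 mm over its rim, whose top is 1 mm below this point. Two posts 130 mm apart carry a bridge 156 mm long under it, square to the tray's travel (top 29 mm below this point). A ratchet of 24 teeth on the hub keeps the wheel from turning back by more than one tooth when let go
- crank_grip (a point): point on the axis of the upright black crank knob, 33 mm above the hub point: round, 21 mm across, from 30 mm below to 20 mm above this point, on the wheel 45 mm from its axis. It spins on its pin, so it can be held in a fixed hand and led round the hub; clockwise from above tightens. About 1 N turns it until the pad touches, after a quarter turn to one turn, never the same; tooth clicks ripple by about 1 N
- cups: stack of nested paper cups, 60 mm across, 86 mm high; bystander, leave alone; origin at the centre of its underside
- small_cutter: empty steel ring cutter, 55 mm across, 31 mm high; bystander, leave alone; origin at the centre of its underside
- jug: glass measuring jug standing on its rim, 169 x 141 x 122 mm; bystander, leave alone; origin at the centre of its underside
- scoop: portion scoop lying on the table, 247 mm long, 37 mm high; bystander, leave alone; origin at the centre of its underside
- kitchen_timer: wind-up kitchen timer, 68 mm across, 56 mm high; bystander, leave alone; origin at the centre of its underside
- masking_tape: roll of tape lying flat, 82 mm across, 24 mm high; bystander, leave alone; origin at the centre of its underside

How it is judged:
By the outcome, as a careful person would: the job done as asked, in the order asked, and still so for the second after the job is handed in, with the robot touching nothing.
It also fails if it takes over 69 s, if anything falls off the work surface, if the arm or the gripper's body presses on something with over 40 N, if the wrist force passes 120 N, or if a joint passes its speed limit or range.

## Working session

There is one attempt and no reset: what is moved stays moved. The work goes in short steps, Python scripts to look and compute and a shell command to move; the robot and the scene stay as the last step left them, time stands still between calls to the robot, and variables do not carry over. Pictures are saved under pics/ and viewed, and the job is handed in when it is done.

```bash
mkdir -p pics
python3 - <<'E'
from bench import ctrl
import cv2
for n in("scene","top"):
    cv2.imwrite(f"pics/{n}0.png",ctrl.get_image(n)); print(n,ctrl.camera_info(n))
print(ctrl.get_state(),ctrl.nose_length)
E
```

```text
scene {'camera_matrix': array([[441.55596893,   0.        , 257.2191637 ],
       [  0.        , 441.55596893, 191.79668132],
       [  0.        ,   0.        ,   1.        ]]), 'D': array([-0.09378933,  0.        ,  0.        ,  0.        ,  0.        ]), 'xyz': array([-0.49952177, -0.8811445 ,  0.9523598 ]), 'orientation': array([-1.93599808,  1.00480754, -0.52774905])}
top {'camera_matrix': array([[373.72897418,   0.        , 252.29747347],
       [  0.        , 373.72897418, 189.14167303],
       [  0.        ,   0.        ,   1.        ]]), 'D': array([-0.07533763,  0.        ,  0.        ,  0.        ,  0.        ]), 'xyz': array([ 0.44317856, -0.11300981,  1.26466647]), 'orientation': array([-2.18391724,  2.17482618, -0.10147992])}
{'time': 0.1, 'joint_positions': array([-1.17191558,  0.32176143, -0.07008156,  1.45156184,  0.02261516,
        1.37079552, -0.05688711]), 'qd': array([ 0.00017684, -0.00203763, -0.00110149, -0.0034837 , -0.00063232,
        0.00088196,  0.00129731]), 'joint_torque': array([-2.87161288e-05, -4.92570269e+01, -4.05793833e-01, -3.13399708e+01,
       -6.41425769e-02,  3.94825742e-02,  7.47298168e-05]), 'position': array([0.24384125, 0.60197468, 0.21285828]), 'tool_rot': array([ 2.60429195e+00,  1.75516368e+00, -2.16466916e-03]), 'ft_force': array([ 0.37373115, -0.00744217,  1.42014403]), 'torque': array([-0.05286934,  0.00921347, -0.0410102 ]), 'grip_width': 1.0015435301783793} 0.019
```

View pics/scene0.png

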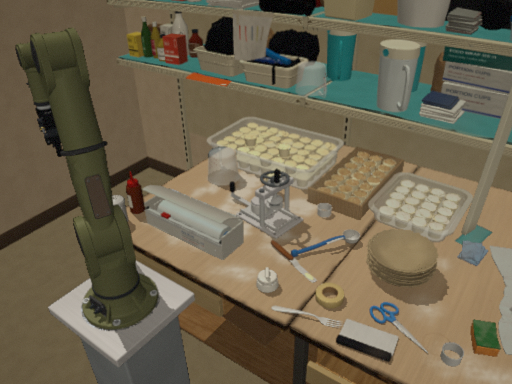

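View pics/top0.png

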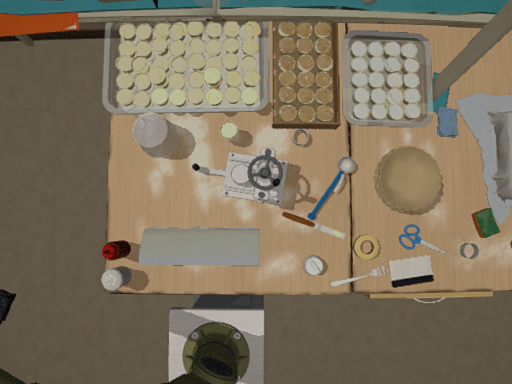

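Run:
```python
import cv2
a=cv2.imread("pics/top0.png")[105:225,130:350]; b=cv2.imread("pics/scene0.png")[140:260,190:370]
cv2.imwrite("pics/t1.png",cv2.resize(a,None,fx=3.6,fy=3.6,interpolation=2)); cv2.imwrite("pics/s1.png",cv2.resize(b,None,fx=4,fy=4,interpolation=2))
```

```text
(no output)
```

View pics/t1.png

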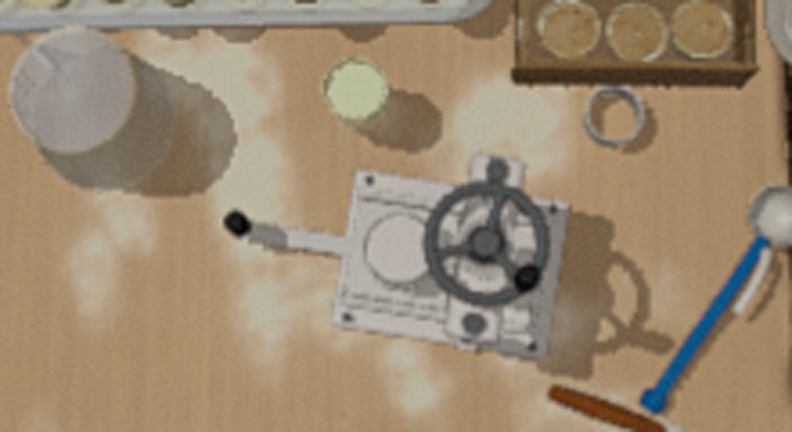

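View pics/s1.png

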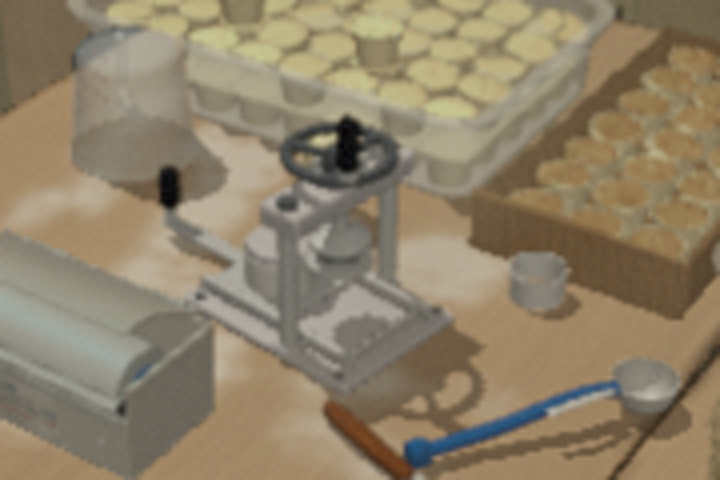

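```bash
cat > h.py <<'E'
import numpy as np, cv2
from bench import ctrl
from scipy.spatial.transform import Rotation as R
def ray(n,uv):
    c=ctrl.camera_info(n)
    p=cv2.undistortPoints(np.array([[uv]],float),c["camera_matrix"],c["D"])[0,0]
    return c["xyz"],R.from_rotvec(c["orientation"]).apply([p[0],p[1],1])
def plane(n,uv,z):
    o,d=ray(n,uv); return o+d*(z-o[2])/d[2]
def tri(a,b):
    o1,d1=ray("scene",a);o2,d2=ray("top",b)
    A=np.stack([d1,-d2],1);s=np.linalg.lstsq(A,o2-o1,rcond=None)[0]
    p,q=o1+d1*s[0],o2+d2*s[1]; return (p+q)/2,np.linalg.norm(p-q)
def proj(n,P):
    c=ctrl.camera_info(n);Rm=R.from_rotvec(c["orientation"]).inv()
    return cv2.projectPoints(np.array([P],float),Rm.as_rotvec(),-Rm.apply(c["xyz"]),c["camera_matrix"],c["D"])[0][0,0]
E
python3 - <<'E'
from h import *
for n,box in (("top",(185,155,210,180)),("top",(268,174,285,190)),("scene",(222,176,240,196)),("scene",(268,166,284,186))):
    im=cv2.imread(f"pics/{n}0.png").max(2); x0,y0,x1,y1=box
    for t in(40,60):
        m=(im[y0:y1,x0:x1]<t).astype(np.uint8)
        k,l,st,ce=cv2.connectedComponentsWithStats(m)
        i=1+st[1:,4].argmax(); print(n,t,st[i]+[x0,y0,0,0,0],ce[i]+[x0,y0])
hub=plane("top",(265,172.2),.188);print("hub",hub)
for z in(.055,.075):print("tray",z,plane("top",(195.8,166.7),z))
print("crank",plane("top",(276.4,181.9),.241))
E
```

```text
top 40 [193 164   6   6  25] [195.64 166.76]
top 60 [193 164   7   6  31] [195.80645161 166.64516129]
top 40 [273 179   7   7  36] [275.77777778 181.83333333]
top 60 [273 179   7   8  44] [275.81818182 182.02272727]
scene 40 [230 182   5  10  33] [231.6969697  186.51515152]
scene 60 [230 182   5  10  44] [231.90909091 186.5       ]
scene 40 [274 170   6  13  59] [276.37288136 176.08474576]
scene 60 [271 170  11  13  84] [276.10714286 176.48809524]
hub [ 0.58712406 -0.15560859  0.188     ]
tray 0.055 [0.62206831 0.06540909 0.055     ]
tray 0.075 [0.61911064 0.0624592  0.075     ]
crank [ 0.55324492 -0.18496857  0.241     ]
```

```bash
cat >> h.py <<'E'
def to(P,yawdeg=None):
    s=ctrl.get_state(); Rm=R.from_rotvec(s["tool_rot"]); d=Rm.inv().apply(np.array(P)-s["position"])*100
    x=Rm.apply([1,0,0]); print("t",round(s["time"],2),"pos",s["position"].round(4),"yaw",np.degrees(np.arctan2(x[1],x[0])).round(2),"z",Rm.apply([0,0,1]).round(3),"F",s["ft_force"].round(2),"w",round(s["grip_width"],3))
    print("dp cm",d.round(2))
    if yawdeg is not None:
        y=np.radians(yawdeg); W=np.array([[np.cos(y),np.sin(y),0],[np.sin(y),-np.cos(y),0],[0,0,-1]]).T
        print("rot",(Rm.inv()*R.from_matrix(W)).as_rotvec().round(3))
E
python3 - <<'E'
from h import *
print("tray",tri((231.9,186.5),(195.8,166.7)));print("crank",tri((276.4,176.1),(275.8,181.9)))
# rim ellipse in top
im=cv2.imread("pics/top0.png"); g=im.max(2).astype(int)
m=((g<105)&(im.max(2).astype(int)-im.min(2)<25)).astype(np.uint8)
m[:154]=0;m[192:]=0;m[:,:245]=0;m[:,285:]=0
k,l,st,ce=cv2.connectedComponentsWithStats(m);i=1+st[1:,4].argmax();print(st[i],ce[i])
c=max(cv2.findContours((l==i).astype(np.uint8),0,1)[0],key=cv2.contourArea)
print(cv2.fitEllipse(c)); e=cv2.fitEllipse(c)[0];print(plane("top",e,.187))
cv2.imwrite("pics/m.png",cv2.resize(m[150:200,240:290]*255,None,fx=8,fy=8,interpolation=0))
for uv in((148,133),(230,130)):
  print(plane("top",uv,0.12),plane("top",uv,.086))
print("proj hub in scene",proj("scene",(.587,-.156,.188)),proj("scene",(.554,-.185,.221)))
to((.62,.064,.2),-8.6)
E
```

```text
tray (array([0.62041085, 0.06741316, 0.05502617]), np.float64(0.005201365983106913))
crank (array([ 0.55463765, -0.1833262 ,  0.21526578]), np.float64(0.0044154565221239585))
[248 154  35  36 593] [265.33558179 172.49747049]
((264.9727478027344, 172.2313995361328), (34.20469665527344, 34.64124298095703), 102.89002990722656)
[ 0.58716533 -0.15556896  0.187     ]
[0.71874416 0.20837742 0.12      ] [0.72692928 0.21792358 0.086     ]
[ 0.72865522 -0.04890052  0.12      ] [ 0.73713472 -0.04699628  0.086     ]
proj hub in scene [275.6200288  176.69635711] [277.38235607 174.73045686]
t 0.1 pos [0.2438 0.602  0.2129] yaw 67.96 z [-0.001 -0.002 -1.   ] F [ 0.37 -0.01  1.42] w 1.002
dp cm [-35.74  55.06   1.35]
rot [1.000e-03 1.000e-03 1.336e+00]
```

View pics/m.png

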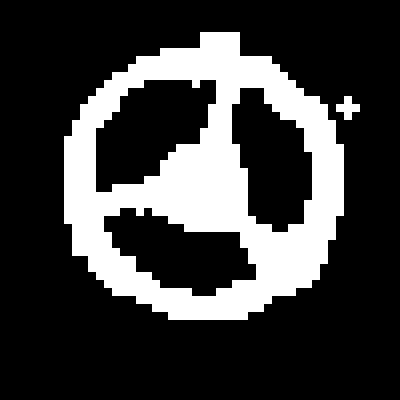

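```bash
python3 -m crank '{"dp":[[0,0,0],[0,0,0],[0,0,0],[0,0,0],[0,0,0],[0,0,0],[0,0,0],[0,0,0]],"delta_rot":[[0,0,0.14],[0,0,0.14],[0,0,0.14],[0,0,0.14],[0,0,0.14],[0,0,0.14],[0,0,0.14],[0,0,0.14]]}' 6 20; python3 -c "
from h import *
to((.62,.065,.2),-8.6)"
```

```text
time: 0.9
position: [0.2439, 0.6022, 0.2132]
tool_rot: [3.139, 0.095, -0.001]
ft_force: [0.3, 0.5, 0.2]
grip_width: 0.691
t 0.9 pos [0.2439 0.6022 0.2132] yaw 3.45 z [-0.    -0.001 -1.   ] F [0.33 0.52 0.18] w 0.691
dp cm [34.31 55.88  1.37]
rot [0.001 0.    0.21 ]
```

```bash
python3 -m crank '{"dp":[[0,0,0],[0,0,0],[2.7,2.85,0],[2.7,2.85,0],[2.7,2.85,0],[2.7,2.85,0],[2.7,2.85,0],[2.7,2.85,0]],"delta_rot":[[0,0,0.105],[0,0,0.105],[0,0,0],[0,0,0],[0,0,0],[0,0,0],[0,0,0],[0,0,0]]}'; python3 -m crank '{"dp":[[2.9,2.9,0],[2.9,2.9,0],[2.9,2.9,0],[2.9,2.9,0],[2.9,2.9,0],[2.9,2.9,0],[2.9,2.9,0],[2.9,2.9,0]],"delta_rot":[[0,0,0],[0,0,0],[0,0,0],[0,0,0],[0,0,0],[0,0,0],[0,0,0],[0,0,0]]}';python3 -c "
from h import *
to((.62,.065,.2),-8.6)"
```

```text
time: 1.7
position: [0.3803, 0.4083, 0.2135]
tool_rot: [3.133, -0.226, -0.001]
ft_force: [0.4, 0.5, 0.2]
grip_width: 0.691
time: 2.5
position: [0.5766, 0.1457, 0.2136]
tool_rot: [-3.133, 0.226, 0.001]
ft_force: [0.9, -0.8, -0.1]
grip_width: 0.691
t 2.5 pos [0.5766 0.1457 0.2136] yaw -8.23 z [-0.  0. -1.] F [ 0.88 -0.76 -0.11] w 0.691
dp cm [5.45 7.37 1.35]
rot [0.    0.    0.006]
```

```bash
python3 -m crank '{"dp":[[1.5,2.0,0],[1.5,2.0,0],[1.0,1.5,0],[0,0,0],[0,0,0],[0,0,0],[0,0,0],[0,0,0]],"delta_rot":[[0,0,0.006],[0,0,0],[0,0,0],[0,0,0],[0,0,0],[0,0,0],[0,0,0],[0,0,0]]}';python3 -c "
from h import *
to((.62,.065,.15),-8.6)"
```

```text
time: 3.3
position: [0.6073, 0.0881, 0.2139]
tool_rot: [-3.132, 0.232, 0.0]
ft_force: [0.6, -0.0, -0.4]
grip_width: 0.688
t 3.3 pos [0.6073 0.0881 0.2139] yaw -8.49 z [-0.  0. -1.] F [ 0.62 -0.03 -0.42] w 0.688
dp cm [1.6  2.1  6.39]
rot [-0.     0.     0.002]
```

```bash
python3 -m crank '{"dp":[[0.8,1.05,0.5],[0.8,1.05,1.5],[0,0,2.2],[0,0,2.2],[0,0,2],[0,0,1],[0,0,0],[0,0,0]],"delta_rot":[[0,0,0],[0,0,0],[0,0,0],[0,0,0],[0,0,0],[0,0,0],[0,0,0],[0,0,0]]}';python3 - <<'E'
from h import *
to((.62,.065,.065),-8.6)
a=ctrl.get_image("top")[120:200,150:300];b=ctrl.get_image("scene")[100:260,170:370]
a=cv2.resize(a,None,fx=4,fy=4,interpolation=2);b=cv2.resize(b,(400,320),interpolation=2)
c=np.zeros((320,1000,3),np.uint8);c[:,:600]=a;c[:,600:]=b;cv2.imwrite("pics/p2.png",cv2.resize(c,(800,256)))
cv2.imwrite("pics/s2.png",cv2.resize(b,None,fx=1.8,fy=1.8,interpolation=2))
E
```

```text
time: 4.1
position: [0.6207, 0.063, 0.1201]
tool_rot: [3.132, -0.236, 0.001]
ft_force: [-0.1, -0.3, 0.9]
grip_width: 0.693
t 4.1 pos [0.6207 0.063  0.1201] yaw -8.63 z [ 0.001 -0.    -1.   ] F [-0.05 -0.3   0.87] w 0.693
dp cm [-0.11 -0.19  5.51]
rot [ 0.    -0.001 -0.001]
```

View pics/s2.png

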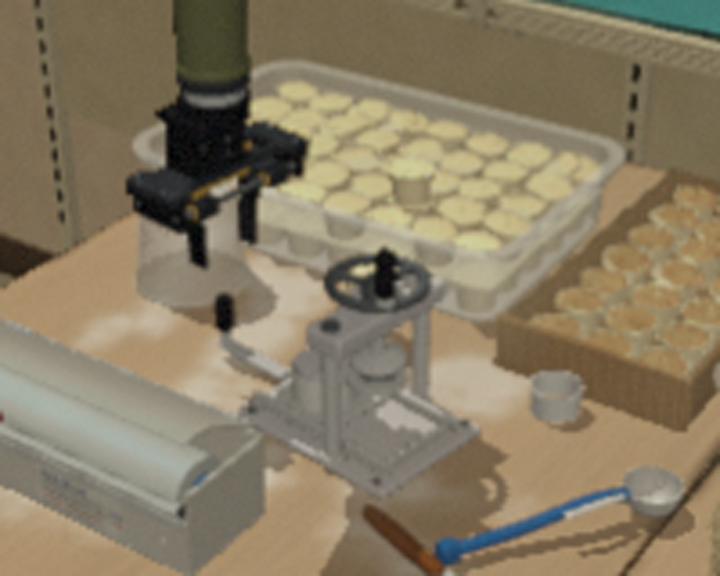

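View pics/p2.png

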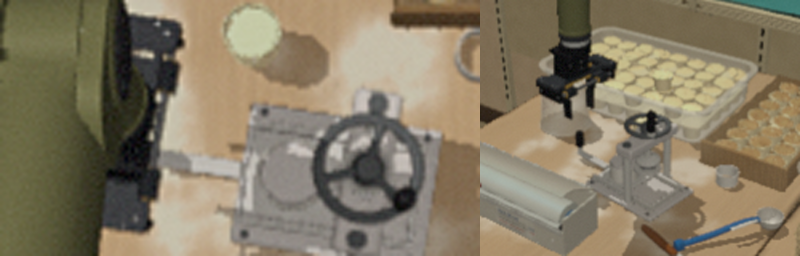

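```bash
python3 -m crank '{"dp":[[-0.1,-0.2,1],[0,0,1.2],[0,0,1.2],[0,0,1.0],[0,0,0.7],[0,0,0],[0,0,0],[0,0,0]],"delta_rot":[[0,0,0],[0,0,0],[0,0,0],[0,0,0],[0,0,0],[0,0,0],[0,0,0],[0,0,0]]}';python3 -m crank '{"dp":[[0,0,0],[0,0,0],[0,0,0],[0,0,0],[0,0,0],[0,0,0],[0,0,0],[0,0,0]],"delta_rot":[[0,0,0],[0,0,0],[0,0,0],[0,0,0],[0,0,0],[0,0,0],[0,0,0],[0,0,0]]}' 0 12;python3 - <<'E'
from h import *
to((.62,.065,.065),-8.6)
b=ctrl.get_image("scene")[100:260,170:370]
cv2.imwrite("pics/s3.png",cv2.resize(b,None,fx=4,fy=3.6,interpolation=2))
E
```

```text
time: 5.0
position: [0.6201, 0.0658, 0.0694]
tool_rot: [-3.132, 0.235, -0.002]
ft_force: [0.5, 0.3, 0.2]
grip_width: 0.69
time: 5.8
position: [0.6196, 0.0658, 0.0689]
tool_rot: [-3.133, 0.235, -0.0]
ft_force: [-0.4, 0.0, 1.0]
grip_width: 0.058
t 5.8 pos [0.6196 0.0658 0.0689] yaw -8.6 z [ 0.  0. -1.] F [-0.4   0.01  1.01] w 0.058
dp cm [0.05 0.07 0.39]
rot [-0. -0.  0.]
```

View pics/s3.png

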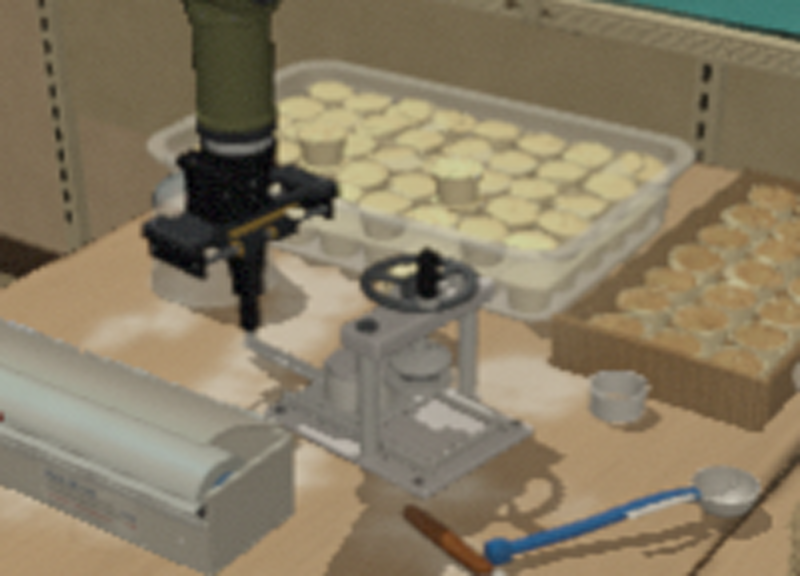

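```bash
python3 -m crank '{"dp":[[0,0,0],[0,0,0],[0,0,0],[0,0,0],[0,0,0],[0,0,0],[0,0,0],[0,0,0]],"delta_rot":[[0,0,0],[0,0,0],[0,0,0],[0,0,0],[0,0,0],[0,0,0],[0,0,0],[0,0,0]]}' 6;python3 - <<'E'
from h import *
to((.62,.065,.065),-8.6)
b=ctrl.get_image("scene")[150:210,200:280]
cv2.imwrite("pics/s4.png",cv2.resize(b,None,fx=9,fy=9,interpolation=2))
b=ctrl.get_image("top")[140:200,170:290]
cv2.imwrite("pics/t4.png",cv2.resize(b,None,fx=6,fy=6,interpolation=2))
print(proj("scene",(.62,.066,.035)),proj("scene",(.62,.066,.075)))
E
```

```text
time: 6.65
position: [0.6196, 0.0658, 0.0689]
tool_rot: [-3.133, 0.235, -0.0]
ft_force: [0.7, 0.7, -0.9]
grip_width: 0.651
t 6.65 pos [0.6196 0.0658 0.0689] yaw -8.59 z [ 0.  0. -1.] F [ 0.66  0.73 -0.91] w 0.651
dp cm [0.05 0.07 0.39]
rot [-0. -0.  0.]
[233.04357491 190.98596132] [232.52882345 182.22586753]
```

View pics/s4.png

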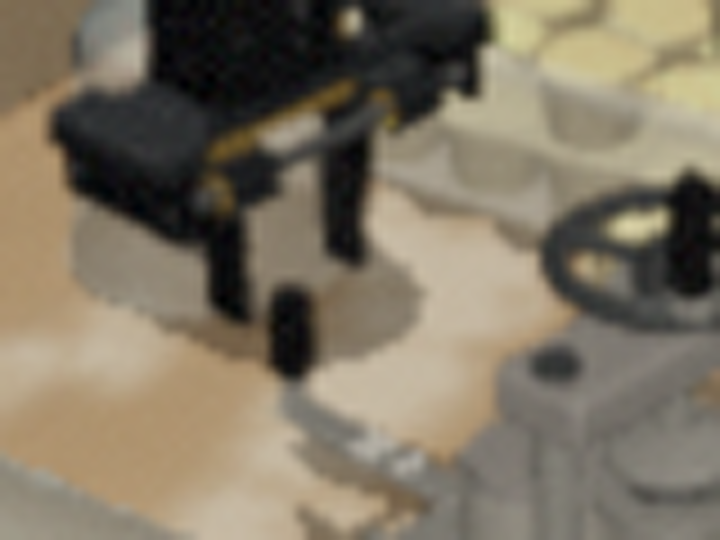

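View pics/t4.png

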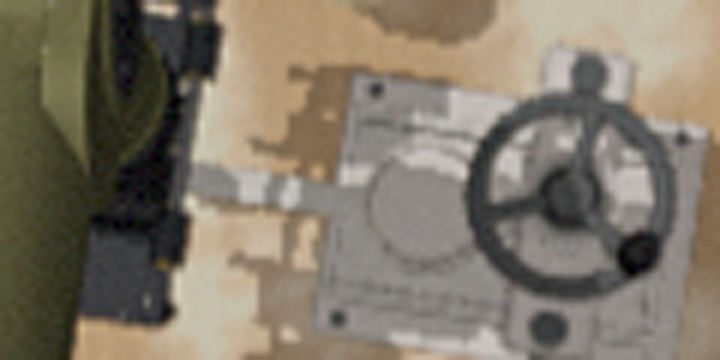

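Run:
```python
from h import *
u=np.array([.9888,-.1495,0]);p=np.array([.6196,.0658,0])
for z in(.05,.06,.069,.08):
  for s in(-.033,.033): print(z,s,proj("scene",p+s*u+[0,0,z]).round(1))
print(proj("scene",(.587,-.1556,.188)))
for z in (.035,.055,.075): print(z,plane("scene",(232,186.5),z), plane("top",(195.7,166.7),z))
s=ctrl.get_state();print(s["position"])
```

```text
0.05 -0.033 [226.6 191.1]
0.05 0.033 [239.  184.5]
0.06 -0.033 [226.4 188.9]
0.06 0.033 [238.9 182.4]
0.069 -0.033 [226.3 186.9]
0.069 0.033 [238.8 180.4]
0.08 -0.033 [226.1 184.5]
0.08 0.033 [238.6 178. ]
[275.52286019 176.66352272]
0.035 [0.64399232 0.09034985 0.035     ] [0.62502485 0.06869226 0.035     ]
0.055 [0.61906177 0.06916963 0.055     ] [0.62206719 0.06573696 0.055     ]
0.075 [0.59413123 0.0479894  0.075     ] [0.61910954 0.06278165 0.075     ]
[0.61958657 0.06580235 0.06888311]
```

Run:
```python
from h import *
b=ctrl.get_image("top")
cv2.imwrite("pics/t5.png",cv2.resize(b[110:220,120:240],None,fx=5.4,fy=5.4,interpolation=2))
p=np.array([.6196,.0658,0]);u=np.array([.9888,-.1495,0]);v=np.array([-.1495,-.9888,0])
for z in(.12,.16):
  for s in(-.095,.095):
    q=proj("top",p+s*u+.0375*v+[0,0,z]); print(z,s,q,(q-[120,110])*5.4)
    q=proj("scene",p+s*u+.0375*v+[0,0,z]); print("  sc",q,(q-[200,150])*9)
```

```text
0.12 -0.095 [199.46122374 196.51875285] [429.09060818 467.20126542]
  sc [219.74778622 185.23092147] [177.73007602 317.07829319]
0.12 0.095 [209.6067659  136.44001615] [483.87653587 142.77608722]
  sc [256.40168222 166.41214276] [507.61514001 147.70928483]
0.16 -0.095 [197.64208607 195.60594255] [419.26726476 462.27208976]
  sc [219.01638959 175.70647859] [171.14750632 231.35830732]
0.16 0.095 [208.17993436 133.42413288] [476.17164557 126.49031753]
  sc [256.17670264 157.29140918] [505.59032375  65.62268259]
```

View pics/t5.png

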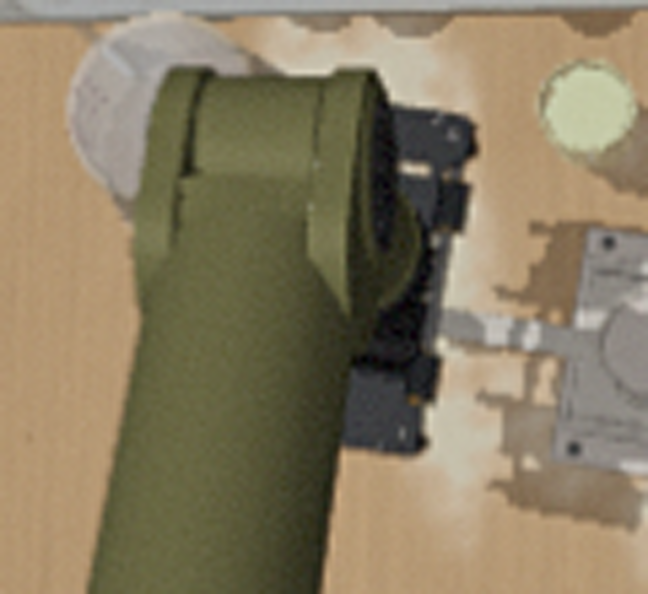

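```bash
python3 -m crank '{"dp":[[0,0,0.5],[0,0,0.5],[0,0,0.5],[0,0,0],[0,0,0],[0,0,0],[0,0,0],[0,0,0]],"delta_rot":[[0,0,0],[0,0,0],[0,0,0],[0,0,0],[0,0,0],[0,0,0],[0,0,0],[0,0,0]]}' 6;python3 - <<'E'
from h import *
to((.62,.065,.065),-8.6)
b=ctrl.get_image("scene")[150:210,200:280]
cv2.imwrite("pics/s6.png",cv2.resize(b,None,fx=9,fy=9,interpolation=2))
E
```

```text
time: 7.6
position: [0.6197, 0.0658, 0.0541]
tool_rot: [-3.133, 0.235, -0.001]
ft_force: [-0.8, 0.1, -0.3]
grip_width: 0.685
t 7.6 pos [0.6197 0.0658 0.0541] yaw -8.59 z [ 0.  0. -1.] F [-0.76  0.1  -0.28] w 0.685
dp cm [ 0.04  0.08 -1.09]
rot [-0. -0.  0.]
```

View pics/s6.png

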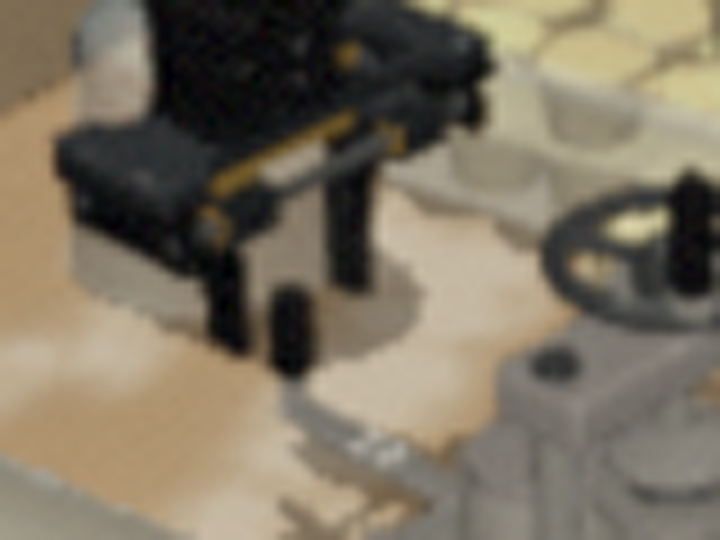

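```bash
python3 -m crank '{"dp":[[0,0,0.5],[0,0,0.5],[0,0,0.2],[0,0,0],[0,0,0],[0,0,0],[0,0,0],[0,0,0]],"delta_rot":[[0,0,0],[0,0,0],[0,0,0],[0,0,0],[0,0,0],[0,0,0],[0,0,0],[0,0,0]]}' 0 12;python3 - <<'E'
from h import *
to((.62,.065,.065),-8.6)
b=ctrl.get_image("scene")[150:210,200:280]
cv2.imwrite("pics/s7.png",cv2.resize(b,None,fx=9,fy=9,interpolation=2))
E
```

```text
time: 8.45
position: [0.6212, 0.0655, 0.0421]
tool_rot: [3.133, -0.236, 0.006]
ft_force: [4.5, -1.2, -4.7]
grip_width: 0.245
t 8.45 pos [0.6212 0.0655 0.0421] yaw -8.6 z [ 0.003 -0.    -1.   ] F [ 4.53 -1.21 -4.67] w 0.245
dp cm [-0.1   0.07 -2.29]
rot [-0.    -0.004 -0.   ]
```

View pics/s7.png

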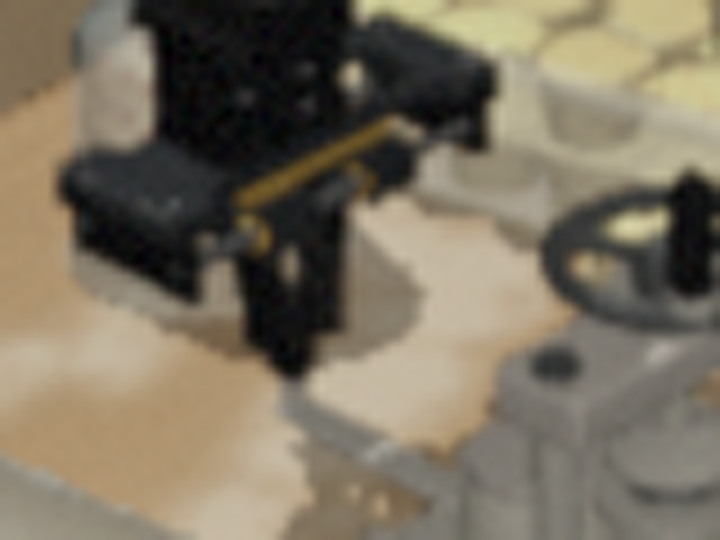

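```bash
python3 -m crank '{"dp":[[0.12,0.6,0],[0,0.9,0],[0,0.9,0],[0,0.9,0],[0,0.9,0],[0,0.9,0],[0,0.7,0],[0,0,0]],"delta_rot":[[0,0,0],[0,0,0],[0,0,0],[0,0,0],[0,0,0],[0,0,0],[0,0,0],[0,0,0]]}' 0 25;python3 - <<'E'
from h import *
to((.587+.1495*.15,-.1556+.9888*.15,.065),-8.6)
E
```

```text
time: 9.3
position: [0.612, 0.0054, 0.042]
tool_rot: [3.131, -0.239, 0.001]
ft_force: [3.9, -2.6, -2.2]
grip_width: 0.242
t 9.3 pos [0.612  0.0054 0.042 ] yaw -8.72 z [ 0.    -0.002 -1.   ] F [ 3.86 -2.62 -2.24] w 0.242
dp cm [-0.06  1.3  -2.3 ]
rot [ 0.002 -0.    -0.002]
```

```bash
python3 -m crank '{"dp":[[0,0.3,0],[0,0.3,0],[0,0.3,0],[0,0.2,0],[0,0.1,0],[0,0.1,0],[0,0,0],[0,0,0]],"delta_rot":[[0,0,0],[0,0,0],[0,0,0],[0,0,0],[0,0,0],[0,0,0],[0,0,0],[0,0,0]]}';python3 - <<'E'
from h import *
to((.587+.1495*.15,-.1556+.9888*.15,.065),-8.6)
E
```

```text
time: 10.1
position: [0.6105, -0.0042, 0.042]
tool_rot: [-3.133, 0.235, -0.001]
ft_force: [4.5, 1.4, -2.8]
grip_width: 0.243
t 10.1 pos [ 0.6105 -0.0042  0.042 ] yaw -8.57 z [ 0.001  0.    -1.   ] F [ 4.49  1.38 -2.84] w 0.243
dp cm [-0.06  0.32 -2.3 ]
rot [-0.    -0.001  0.001]
```

```bash
python3 -m crank '{"dp":[[0,0.2,0],[0,0.1,0],[0,0.1,0],[0,0.1,0],[0,0.1,0],[0,0,0],[0,0,0],[0,0,0]],"delta_rot":[[0,0,0],[0,0,0],[0,0,0],[0,0,0],[0,0,0],[0,0,0],[0,0,0],[0,0,0]]}';python3 - <<'E'
from h import *
to((.587+.1495*.15,-.1556+.9888*.15,.065),-8.6)
E
```

```text
time: 10.9
position: [0.61, -0.0076, 0.042]
tool_rot: [-3.13, 0.232, -0.002]
ft_force: [5.5, 5.6, -2.8]
grip_width: 0.238
t 10.9 pos [ 0.61   -0.0076  0.042 ] yaw -8.49 z [ 0.001  0.003 -1.   ] F [ 5.52  5.58 -2.79] w 0.238
dp cm [-0.06 -0.04 -2.3 ]
rot [-0.003 -0.001  0.002]
```

```bash
python3 -m crank '{"dp":[[0,0.1,0],[0,0.1,0],[0,0.1,0],[0,0.1,0],[0,0,0],[0,0,0],[0,0,0],[0,0,0]],"delta_rot":[[0,0,0],[0,0,0],[0,0,0],[0,0,0],[0,0,0],[0,0,0],[0,0,0],[0,0,0]]}';python3 - <<'E'
from h import *
to((.587+.1495*.15,-.1556+.9888*.15,.065),-8.6)
cv2.imwrite("pics/s8.png",cv2.resize(ctrl.get_image("scene")[130:230,200:320],None,fx=6,fy=6,interpolation=2))
E
```

```text
time: 11.7
position: [0.61, -0.0077, 0.0421]
tool_rot: [-3.126, 0.228, -0.003]
ft_force: [7.4, 10.7, -3.4]
grip_width: 0.242
t 11.7 pos [ 0.61   -0.0077  0.0421] yaw -8.36 z [ 0.002  0.007 -1.   ] F [ 7.38 10.71 -3.41] w 0.242
dp cm [-0.06 -0.05 -2.29]
rot [-0.007 -0.001  0.004]
```

View pics/s8.png

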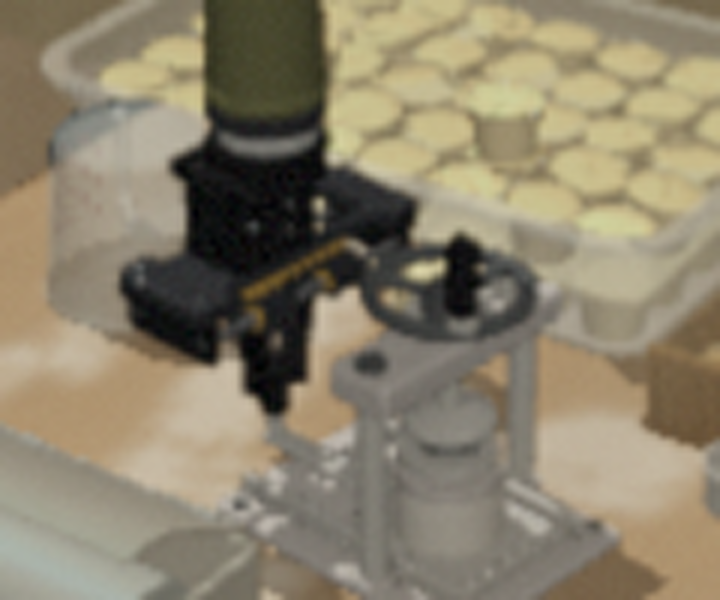

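```bash
python3 -m crank '{"dp":[[0.1,-0.2,0],[0.1,-0.2,0],[0,0,0],[0,0,0],[0,0,0],[0,0,0],[0,0,0],[0,0,0]],"delta_rot":[[0,0,0],[0,0,0],[0,0,0],[0,0,0],[0,0,0],[0,0,0],[0,0,0],[0,0,0]]}' 6; python3 -m crank '{"dp":[[0,0,-0.5],[0,0,-2],[0,0,-4],[0,0,-4],[0,0,-4],[0,0,-4],[0,0,-3.3],[0,0,-1]],"delta_rot":[[0,0,0],[0,0,0],[0,0,0],[0,0,0],[0,0,0],[0,0,0],[0,0,0],[0,0,0]]}'
python3 - <<'E'
from h import *
to((.554,-.184,.27),-8.6)
cv2.imwrite("pics/t9.png",cv2.resize(ctrl.get_image("top")[130:210,180:300],None,fx=6,fy=6,interpolation=2))
E
```

```text
time: 12.55
position: [0.6112, -0.0109, 0.0419]
tool_rot: [-3.133, 0.236, 0.0]
ft_force: [-0.3, -0.3, -0.7]
grip_width: 0.683
time: 13.35
position: [0.613, -0.0112, 0.2748]
tool_rot: [-3.131, 0.236, -0.011]
ft_force: [-0.1, -1.1, -0.1]
grip_width: 0.689
t 13.35 pos [ 0.613  -0.0112  0.2748] yaw -8.61 z [ 0.007  0.001 -1.   ] F [-0.11 -1.09 -0.07] w 0.689
dp cm [-3.25 17.97  0.42]
rot [-0.002 -0.007 -0.   ]
```

View pics/t9.png

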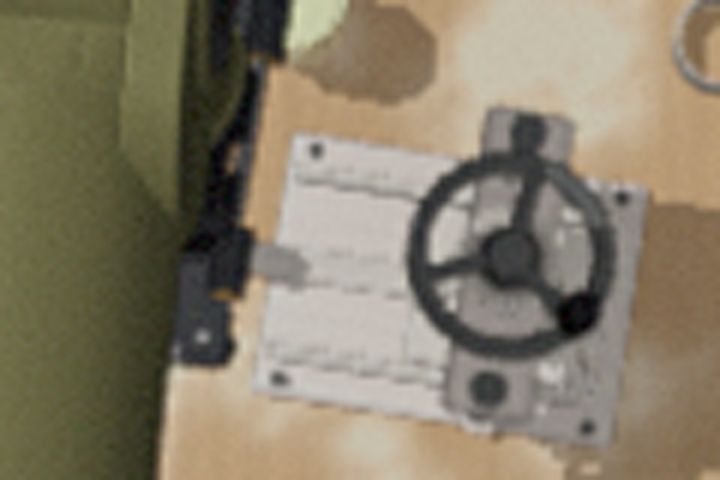

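```bash
python3 -m crank '{"dp":[[-0.5,2,0],[-0.6,3,0],[-0.6,3.5,0],[-0.6,3.5,0],[-0.6,3,0],[-0.3,2.3,0],[0,0.7,0],[0,0,0]],"delta_rot":[[0,0,0],[0,0,0],[0,0,0],[0,0,0],[0,0,0],[0,0,0],[0,0,0],[0,0,0]]}'
python3 - <<'E'
from h import *
to((.554,-.184,.27),-8.6)
cv2.imwrite("pics/t10.png",cv2.resize(ctrl.get_image("top")[110:230,150:300],None,fx=5,fy=5,interpolation=2))
cv2.imwrite("pics/s10.png",cv2.resize(ctrl.get_image("scene")[100:230,190:340],None,fx=4.5,fy=4.5,interpolation=2))
E
```

```text
time: 14.2
position: [0.5513, -0.1854, 0.2685]
tool_rot: [-3.132, 0.24, 0.004]
ft_force: [0.6, 1.0, -0.1]
grip_width: 0.69
t 14.2 pos [ 0.5513 -0.1854  0.2685] yaw -8.77 z [-0.002  0.    -1.   ] F [ 0.6   1.04 -0.09] w 0.69
dp cm [ 0.25 -0.18 -0.16]
rot [-0.     0.002 -0.003]
```

View pics/t10.png

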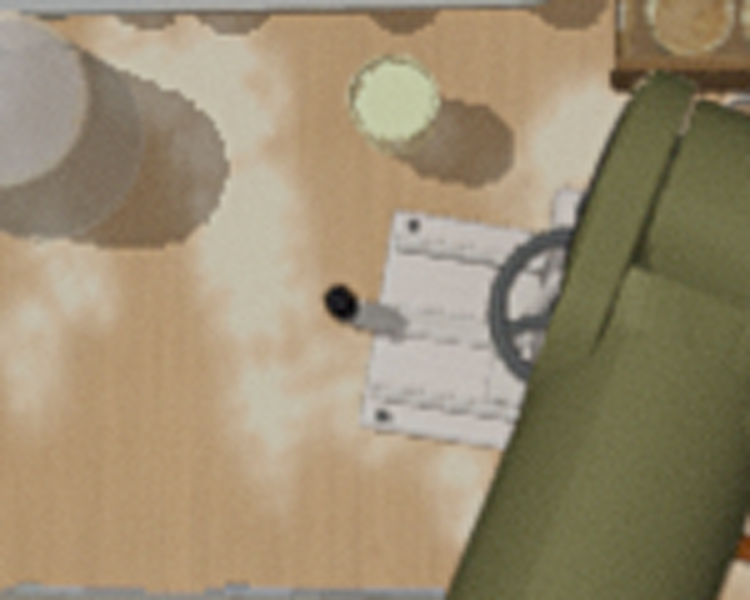

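View pics/s10.png

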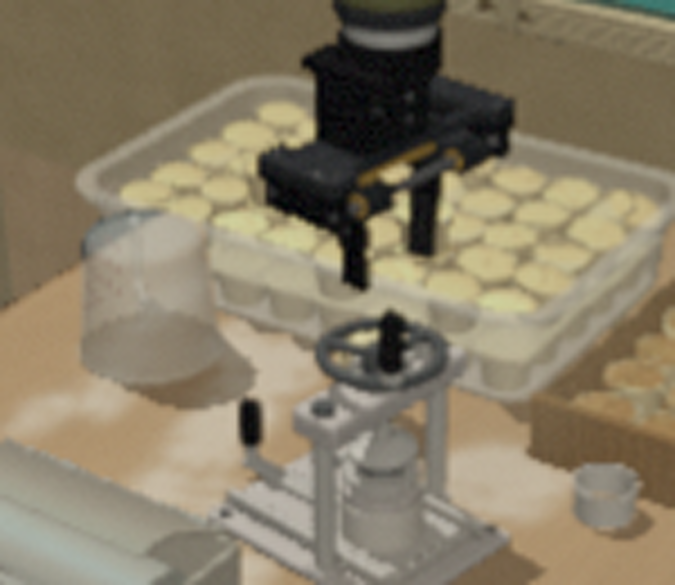

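Run:
```python
from h import *
im=ctrl.get_image("top").max(2)[160:182,206:230]
for t in(40,60):
    k,l,st,ce=cv2.connectedComponentsWithStats((im<t).astype(np.uint8));i=1+st[1:,4].argmax();c=ce[i]+[206,160]
    a=plane("top",c,.065);b=plane("top",(195.7,166.7),.065);h=np.array([.58715,-.1556,.065])
    print(c,a,np.linalg.norm(a-b),np.linalg.norm(a-h),np.linalg.norm(b-h))
# finger tips now
u=np.array([.9888,-.1495,0]);s=ctrl.get_state()["position"]
for dz in(-.019,0,.006):
  print(dz,[proj("scene",s+[0,0,dz]+q*u).round(1) for q in(-.033,.033)])
to((.554,-.184,.27),-8.6)
```

```text
[217.85714286 170.14285714] [ 0.60959772 -0.00782564  0.065     ] 0.07291798609845174 0.14946960528390568 0.22238758397303635
[217.75 170.25] [ 0.60924643 -0.00748291  0.065     ] 0.07263322242563326 0.1497562148115851 0.22238758397303635
-0.019 [array([269.6, 170.6]), array([283.2, 163.3])]
0 [array([269.6, 165.4]), array([283.3, 158.3])]
0.006 [array([269.6, 163.8]), array([283.3, 156.6])]
t 14.35 pos [ 0.553  -0.1821  0.2691] yaw -8.45 z [-0.001  0.001 -1.   ] F [-0.67  0.51 -0.06] w 0.688
dp cm [ 0.12  0.17 -0.09]
rot [-0.001  0.001  0.003]
```

```bash
python3 -m crank '{"dp":[[0.1,0.2,0.5],[0,0,1],[0,0,1.3],[0,0,1.3],[0,0,1.3],[0,0,1],[0,0,0.5],[0,0,0]],"delta_rot":[[0,0,0],[0,0,0],[0,0,0],[0,0,0],[0,0,0],[0,0,0],[0,0,0],[0,0,0]]}'
python3 - <<'E'
from h import *
to((.5535,-.1845,.2),-8.6)
cv2.imwrite("pics/s11.png",cv2.resize(ctrl.get_image("scene")[130:210,230:330],None,fx=7,fy=7,interpolation=2))
E
```

```text
time: 15.15
position: [0.5529, -0.186, 0.2]
tool_rot: [-3.133, 0.235, 0.002]
ft_force: [0.7, 0.3, -0.2]
grip_width: 0.69
t 15.15 pos [ 0.5529 -0.186   0.2   ] yaw -8.6 z [-0.001  0.    -1.   ] F [ 0.74  0.32 -0.2 ] w 0.69
dp cm [ 0.03 -0.16 -0.  ]
rot [-0.     0.001  0.   ]
```

View pics/s11.png

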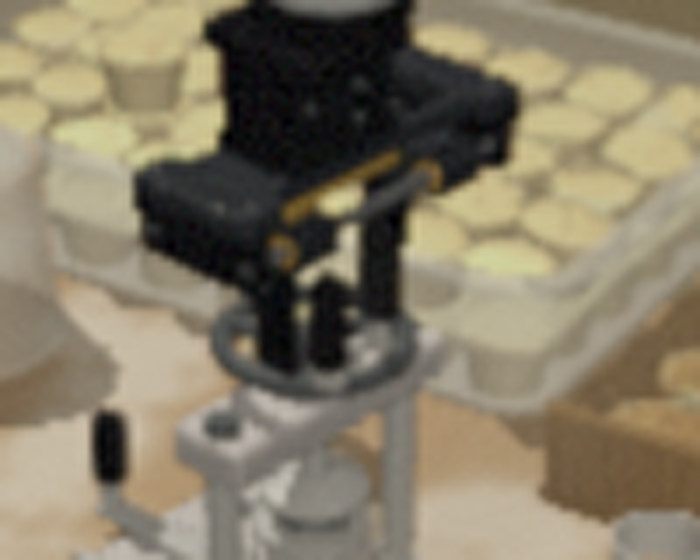

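```bash
python3 -m crank '{"dp":[[0,-0.1,0],[0,0,0],[0,0,0],[0,0,0],[0,0,0],[0,0,0],[0,0,0],[0,0,0]],"delta_rot":[[0,0,0],[0,0,0],[0,0,0],[0,0,0],[0,0,0],[0,0,0],[0,0,0],[0,0,0]]}' 0 20
python3 - <<'E'
from h import *
to((.5535,-.1845,.2),-8.6)
p=ctrl.get_state()["position"];d=p[:2]-[.58715,-.1556];print(np.linalg.norm(d),np.degrees(np.arctan2(d[1],d[0])))
E
```

```text
time: 16.0
position: [0.5539, -0.185, 0.201]
tool_rot: [-3.133, 0.235, -0.001]
ft_force: [2.0, -0.1, -0.5]
grip_width: 0.232
t 16.0 pos [ 0.5539 -0.185   0.201 ] yaw -8.58 z [ 0.001  0.    -1.   ] F [ 2.02 -0.08 -0.49] w 0.232
dp cm [-0.04 -0.04  0.1 ]
rot [-0.    -0.001  0.   ]
0.044410632315590205 -138.5328889790521
```

```bash
cat >> h.py <<'E'
import json
HUB=np.array([.58715,-.1556]); Y=np.radians(-8.6); X=np.array([np.cos(Y),np.sin(Y)]); YY=np.array([np.sin(Y),-np.cos(Y)])
def plan(step,n=8,C=None,r=.045,hub=HUB):
    # step rad per row; list or scalar; prints rows, saves commanded point
    C=np.array(json.load(open("C.json")) if C is None else C); st=np.broadcast_to(step,(n,))
    phi=np.arctan2(*(C-hub)[::-1]); rows=[]
    for s in st:
        phi-=s; T=hub+r*np.array([np.cos(phi),np.sin(phi)]); d=T-C
        a=[round(float(d@X)*100,2),round(float(d@YY)*100,2),0]; rows.append(a); C=C+(a[0]*X+a[1]*YY)/100
    json.dump(list(C),open("C.json","w")); print(json.dumps(rows).replace(" ",""),"end phi",np.degrees(phi).round(1))
def meas(hub=HUB,C=None,n=0):
    C=np.array(json.load(open("C.json")) if C is None else C); 
    s=ctrl.get_state(); p=s["position"][:2];d=p-hub;r=np.linalg.norm(d);ph=np.arctan2(d[1],d[0]);t=np.array([np.sin(ph),-np.cos(ph)])
    F=s["ft_force"][:2]; e=(C-p)*1000
    print("t",round(s["time"],2),"pos",s["position"].round(4),"r",(r*1000).round(1),"phi",np.degrees(ph).round(1),"Ftan",(-F@t).round(2),"Frad",(F@d/r).round(2),"lag tan mm",(e@t).round(2),"lag rad",(e@d/r).round(2),"F",s["ft_force"].round(1),"w",round(s["grip_width"],3))
E
python3 - <<'E'
from h import *
meas(C=[.553,-.185]); plan(.13,C=[.553,-.185])
E
```

```text
t 16.0 pos [ 0.5539 -0.185   0.201 ] r 44.4 phi -138.5 Ftan 1.4 Frad -1.46 lag tan mm 0.58 lag rad 0.65 F [ 2.  -0.1 -0.5] w 0.232
[[-0.41,-0.41,0],[-0.36,-0.46,0],[-0.3,-0.51,0],[-0.23,-0.53,0],[-0.16,-0.57,0],[-0.09,-0.57,0],[-0.01,-0.59,0],[0.07,-0.58,0]] end phi -198.9
```

```bash
python3 -m crank '{"dp":[[-0.41,-0.41,0],[-0.36,-0.46,0],[-0.3,-0.51,0],[-0.23,-0.53,0],[-0.16,-0.57,0],[-0.09,-0.57,0],[-0.01,-0.59,0],[0.07,-0.58,0]],"delta_rot":[[0,0,0],[0,0,0],[0,0,0],[0,0,0],[0,0,0],[0,0,0],[0,0,0],[0,0,0]]}'
python3 - <<'E'
from h import *
meas(); plan(.1)
cv2.imwrite("pics/t12.png",cv2.resize(ctrl.get_image("top")[110:230,150:300],None,fx=5,fy=5,interpolation=2))
cv2.imwrite("pics/s12.png",cv2.resize(ctrl.get_image("scene")[130:210,230:330],None,fx=7,fy=7,interpolation=2))
meas()
E
```

```text
time: 16.8
position: [0.5445, -0.141, 0.2009]
tool_rot: [3.132, -0.236, -0.002]
ft_force: [-1.3, -2.5, 2.0]
grip_width: 0.226
t 16.8 pos [ 0.5445 -0.141   0.2009] r 45.1 phi 161.1 Ftan 2.79 Frad 0.37 lag tan mm 0.01 lag rad -0.06 F [-1.3 -2.5  2. ] w 0.226
[[0.1,-0.44,0],[0.15,-0.42,0],[0.18,-0.41,0],[0.23,-0.39,0],[0.27,-0.36,0],[0.3,-0.34,0],[0.33,-0.3,0],[0.36,-0.27,0]] end phi 115.3
t 16.9 pos [ 0.545  -0.1397  0.201 ] r 45.1 phi 159.4 Ftan 0.39 Frad 1.59 lag tan mm 31.28 lag rad -12.75 F [-1.6  0.2  2.3] w 0.23
```

View pics/s12.png

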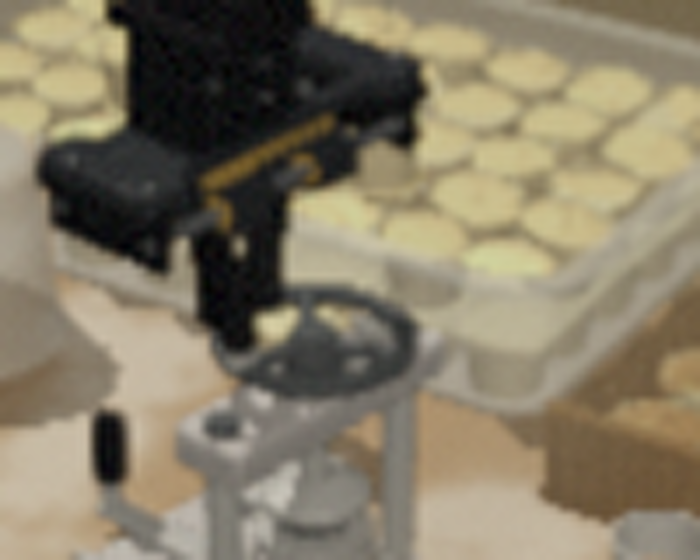

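```bash
python3 -m crank '{"dp":[[0.1,-0.44,0],[0.15,-0.42,0],[0.18,-0.41,0],[0.23,-0.39,0],[0.27,-0.36,0],[0.3,-0.34,0],[0.33,-0.3,0],[0.36,-0.27,0]],"delta_rot":[[0,0,0],[0,0,0],[0,0,0],[0,0,0],[0,0,0],[0,0,0],[0,0,0],[0,0,0]]}'
python3 - <<'E'
from h import *
meas(); plan(.1)
E
```

```text
time: 17.7
position: [0.5687, -0.114, 0.2009]
tool_rot: [-3.132, 0.234, 0.001]
ft_force: [-2.0, 2.3, 4.5]
grip_width: 0.231
t 17.7 pos [ 0.5687 -0.114   0.2009] r 45.5 phi 113.9 Ftan 0.87 Frad 2.91 lag tan mm -1.11 lag rad -0.55 F [-2.   2.3  4.5] w 0.231
[[0.38,-0.23,0],[0.41,-0.2,0],[0.42,-0.15,0],[0.44,-0.11,0],[0.45,-0.06,0],[0.45,-0.02,0],[0.44,0.03,0],[0.45,0.07,0]] end phi 69.5
```

```bash
python3 -m crank '{"dp":[[0.38,-0.23,0],[0.41,-0.2,0],[0.42,-0.15,0],[0.44,-0.11,0],[0.45,-0.06,0],[0.45,-0.02,0],[0.44,0.03,0],[0.45,0.07,0]],"delta_rot":[[0,0,0],[0,0,0],[0,0,0],[0,0,0],[0,0,0],[0,0,0],[0,0,0],[0,0,0]]}'
python3 - <<'E'
from h import *
meas(); plan(.1)
E
```

```text
time: 18.5
position: [0.6041, -0.1132, 0.2009]
tool_rot: [-3.132, 0.235, -0.001]
ft_force: [0.4, 3.0, 4.0]
grip_width: 0.23
t 18.5 pos [ 0.6041 -0.1132  0.2009] r 45.7 phi 68.2 Ftan 0.75 Frad 2.98 lag tan mm -0.98 lag rad -0.7 F [0.4 3.  4. ] w 0.23
[[0.43,0.12,0],[0.43,0.15,0],[0.4,0.2,0],[0.38,0.24,0],[0.36,0.28,0],[0.32,0.31,0],[0.3,0.34,0],[0.25,0.36,0]] end phi 23.6
```

```bash
python3 -m crank '{"dp":[[0.43,0.12,0],[0.43,0.15,0],[0.4,0.2,0],[0.38,0.24,0],[0.36,0.28,0],[0.32,0.31,0],[0.3,0.34,0],[0.25,0.36,0]],"delta_rot":[[0,0,0],[0,0,0],[0,0,0],[0,0,0],[0,0,0],[0,0,0],[0,0,0],[0,0,0]]}'
python3 - <<'E'
from h import *
meas(); plan(.1)
E
```

```text
time: 19.3
position: [0.6292, -0.1382, 0.201]
tool_rot: [3.132, -0.235, 0.001]
ft_force: [0.2, 1.3, 3.2]
grip_width: 0.23
t 19.3 pos [ 0.6292 -0.1382  0.201 ] r 45.5 phi 22.4 Ftan 1.12 Frad 0.63 lag tan mm -0.98 lag rad -0.49 F [0.2 1.3 3.2] w 0.23
[[0.22,0.39,0],[0.18,0.41,0],[0.14,0.43,0],[0.1,0.44,0],[0.05,0.45,0],[0.0,0.45,0],[-0.03,0.45,0],[-0.09,0.44,0]] end phi -22.2
```

```bash
python3 -m crank '{"dp":[[0.22,0.39,0],[0.18,0.41,0],[0.14,0.43,0],[0.1,0.44,0],[0.05,0.45,0],[0.0,0.45,0],[-0.03,0.45,0],[-0.09,0.44,0]],"delta_rot":[[0,0,0],[0,0,0],[0,0,0],[0,0,0],[0,0,0],[0,0,0],[0,0,0],[0,0,0]]}'
python3 - <<'E'
from h import *
meas(); plan(.06)
E
```

```text
time: 20.1
position: [0.6289, -0.1723, 0.2009]
tool_rot: [-3.131, 0.235, 0.002]
ft_force: [-2.3, 2.2, 5.3]
grip_width: 0.23
t 20.1 pos [ 0.6289 -0.1723  0.2009] r 45.0 phi -21.8 Ftan 1.15 Frad -2.99 lag tan mm 0.31 lag rad -0.02 F [-2.3  2.2  5.3] w 0.23
[[-0.07,0.26,0],[-0.09,0.26,0],[-0.1,0.25,0],[-0.12,0.24,0],[-0.13,0.24,0],[-0.14,0.22,0],[-0.16,0.22,0],[-0.17,0.21,0]] end phi -49.7
```

```bash
python3 -m crank '{"dp":[[-0.07,0.26,0],[-0.09,0.26,0],[-0.1,0.25,0],[-0.12,0.24,0],[-0.13,0.24,0],[-0.14,0.22,0],[-0.16,0.22,0],[-0.17,0.21,0]],"delta_rot":[[0,0,0],[0,0,0],[0,0,0],[0,0,0],[0,0,0],[0,0,0],[0,0,0],[0,0,0]]}'
python3 - <<'E'
from h import *
meas(); plan(.06)
E
```

```text
time: 20.9
position: [0.6174, -0.1885, 0.2009]
tool_rot: [-3.131, 0.233, -0.001]
ft_force: [2.4, 6.3, 4.6]
grip_width: 0.226
t 20.9 pos [ 0.6174 -0.1885  0.2009] r 44.7 phi -47.5 Ftan 6.03 Frad -3.03 lag tan mm 1.75 lag rad 0.27 F [2.4 6.3 4.6] w 0.226
[[-0.18,0.2,0],[-0.2,0.18,0],[-0.21,0.18,0],[-0.21,0.16,0],[-0.23,0.15,0],[-0.23,0.13,0],[-0.24,0.13,0],[-0.25,0.1,0]] end phi -77.2
```

Run:
```python
from h import *
meas(C=[.6,-.19])
# reset commanded to before last plan
import math
ph=math.radians(-49.7);C=HUB+.045*np.array([math.cos(ph),math.sin(ph)])
plan(.03,C=C)
```

```text
t 20.9 pos [ 0.6174 -0.1885  0.2009] r 44.7 phi -47.5 Ftan 6.03 Frad -3.03 lag tan mm 13.79 lag rad -10.68 F [2.4 6.3 4.6] w 0.226
[[-0.09,0.1,0],[-0.09,0.1,0],[-0.1,0.09,0],[-0.1,0.09,0],[-0.1,0.09,0],[-0.1,0.09,0],[-0.11,0.08,0],[-0.11,0.08,0]] end phi -63.5
```

```bash
python3 -m crank '{"dp":[[-0.09,0.1,0],[-0.09,0.1,0],[-0.1,0.09,0],[-0.1,0.09,0],[-0.1,0.09,0],[-0.1,0.09,0],[-0.11,0.08,0],[-0.11,0.08,0]],"delta_rot":[[0,0,0],[0,0,0],[0,0,0],[0,0,0],[0,0,0],[0,0,0],[0,0,0],[0,0,0]]}'
python3 - <<'E'
from h import *
meas(); ctrl.get_image("top"); meas();ctrl.get_image("top"); meas();plan(.02)
E
```

```text
time: 21.7
position: [0.6087, -0.1947, 0.201]
tool_rot: [-3.131, 0.233, -0.003]
ft_force: [2.4, 5.8, 3.3]
grip_width: 0.232
t 21.7 pos [ 0.6087 -0.1947  0.201 ] r 44.6 phi -61.1 Ftan 4.87 Frad -3.95 lag tan mm 1.83 lag rad 0.32 F [2.4 5.8 3.3] w 0.232
t 21.75 pos [ 0.6085 -0.1948  0.2009] r 44.6 phi -61.4 Ftan 3.1 Frad -3.52 lag tan mm 1.56 lag rad 0.36 F [1.  4.6 4.3] w 0.231
t 21.8 pos [ 0.6084 -0.1948  0.2009] r 44.6 phi -61.5 Ftan 3.43 Frad -4.04 lag tan mm 1.51 lag rad 0.38 F [1.1 5.2 4.2] w 0.234
[[-0.07,0.05,0],[-0.08,0.05,0],[-0.07,0.05,0],[-0.08,0.05,0],[-0.08,0.04,0],[-0.08,0.04,0],[-0.08,0.05,0],[-0.08,0.04,0]] end phi -72.6
```

```bash
python3 -m crank '{"dp":[[-0.07,0.05,0],[-0.08,0.05,0],[-0.07,0.05,0],[-0.08,0.05,0],[-0.08,0.04,0],[-0.08,0.04,0],[-0.08,0.05,0],[-0.08,0.04,0]],"delta_rot":[[0,0,0],[0,0,0],[0,0,0],[0,0,0],[0,0,0],[0,0,0],[0,0,0],[0,0,0]]}'
python3 - <<'E'
from h import *
meas(); ctrl.get_image("top"); meas();ctrl.get_image("top"); meas();plan(.025)
E
```

```text
time: 22.6
position: [0.6016, -0.1978, 0.2009]
tool_rot: [-3.131, 0.234, -0.001]
ft_force: [0.7, 5.2, 5.1]
grip_width: 0.226
t 22.6 pos [ 0.6016 -0.1978  0.2009] r 44.6 phi -71.1 Ftan 2.31 Frad -4.69 lag tan mm 1.19 lag rad 0.44 F [0.7 5.2 5.1] w 0.226
t 22.65 pos [ 0.6014 -0.1978  0.2009] r 44.6 phi -71.3 Ftan 2.65 Frad -5.01 lag tan mm 1.06 lag rad 0.46 F [0.9 5.6 5.5] w 0.23
t 22.7 pos [ 0.6014 -0.1978  0.2009] r 44.6 phi -71.3 Ftan 1.6 Frad -4.44 lag tan mm 1.02 lag rad 0.44 F [0.1 4.7 5.3] w 0.229
[[-0.1,0.05,0],[-0.11,0.04,0],[-0.1,0.04,0],[-0.1,0.04,0],[-0.11,0.04,0],[-0.11,0.04,0],[-0.11,0.03,0],[-0.1,0.03,0]] end phi -84.1
```

```bash
python3 - <<'E'
import numpy as np
P=np.array([(.5539,-.185),(.5445,-.141),(.545,-.1397),(.5687,-.114),(.6041,-.1132),(.6292,-.1382),(.6289,-.1723),(.6174,-.1885),(.6087,-.1947),(.6016,-.1978)])
A=np.c_[2*P,np.ones(len(P))];s=np.linalg.lstsq(A,(P**2).sum(1),rcond=None)[0];print(s[:2],np.sqrt(s[2]+s[:2]@s[:2]),np.hypot(*(P-s[:2]).T))
E
sed -i 's/^HUB=np.array(\[.58715,-.1556\])/HUB=np.array([.5872,-.1551])/' h.py
python3 - <<'E'
from h import *
import math
ph=math.radians(-72.6);C=np.array([.58715,-.1556])+.045*np.array([math.cos(ph),math.sin(ph)])
meas(C=C);plan(.05,C=C)
E
```

```text
[ 0.58737023 -0.15498675] 0.04504048106051617 [0.0449561  0.04509419 0.04504354 0.04503878 0.04501131 0.04507244
 0.04499412 0.04499917 0.04507883 0.04511608]
t 22.7 pos [ 0.6014 -0.1978  0.2009] r 45.0 phi -71.6 Ftan 1.58 Frad -4.44 lag tan mm 0.99 lag rad 0.42 F [0.1 4.7 5.3] w 0.229
[[-0.23,0.05,0],[-0.2,0.08,0],[-0.22,0.07,0],[-0.21,0.07,0],[-0.22,0.05,0],[-0.23,0.04,0],[-0.22,0.02,0],[-0.22,0.02,0]] end phi -95.8
```

```bash
sed -i 's/^HUB=np.array(\[.5872,-.1551\])/HUB=np.array([.5873,-.1550])/' h.py
python3 -m crank '{"dp":[[-0.23,0.05,0],[-0.2,0.08,0],[-0.22,0.07,0],[-0.21,0.07,0],[-0.22,0.05,0],[-0.23,0.04,0],[-0.22,0.02,0],[-0.22,0.02,0]],"delta_rot":[[0,0,0],[0,0,0],[0,0,0],[0,0,0],[0,0,0],[0,0,0],[0,0,0],[0,0,0]]}'
python3 - <<'E'
from h import *
meas(); ctrl.get_image("top"); meas();ctrl.get_image("top"); meas();plan(.04)
E
```

```text
time: 23.5
position: [0.5853, -0.1999, 0.201]
tool_rot: [3.132, -0.234, 0.007]
ft_force: [6.9, 3.1, 0.8]
grip_width: 0.233
t 23.5 pos [ 0.5853 -0.1999  0.201 ] r 45.0 phi -92.6 Ftan 6.7 Frad -3.42 lag tan mm 2.56 lag rad 0.05 F [6.9 3.1 0.8] w 0.233
t 23.55 pos [ 0.5849 -0.1999  0.201 ] r 45.0 phi -93.1 Ftan 5.08 Frad -2.96 lag tan mm 2.17 lag rad 0.06 F [5.2 2.7 1.9] w 0.23
t 23.6 pos [ 0.5848 -0.2     0.2009] r 45.0 phi -93.1 Ftan 4.39 Frad -3.51 lag tan mm 2.14 lag rad 0.04 F [4.6 3.3 1.6] w 0.227
[[-0.18,-0.01,0],[-0.18,0.0,0],[-0.18,-0.01,0],[-0.18,-0.01,0],[-0.18,-0.03,0],[-0.18,-0.03,0],[-0.17,-0.04,0],[-0.18,-0.04,0]] end phi -114.2
```

```bash
python3 -m crank '{"dp":[[-0.09,0,0],[-0.09,0,0],[-0.09,0,0],[-0.09,0,0],[-0.09,0,0],[-0.09,0,0],[-0.09,0,0],[-0.09,0,0]],"delta_rot":[[0,0,0],[0,0,0],[0,0,0],[0,0,0],[0,0,0],[0,0,0],[0,0,0],[0,0,0]]}'
python3 - <<'E'
from h import *
import math
ph=math.radians(-95.8);C=HUB+.045*np.array([math.cos(ph),math.sin(ph)])-.0072*X
json.dump(list(C),open("C.json","w"))
meas(); ctrl.get_image("top"); meas();ctrl.get_image("top"); meas();plan(.02)
E
```

```text
time: 24.4
position: [0.5777, -0.199, 0.2009]
tool_rot: [3.132, -0.235, 0.006]
ft_force: [5.2, 3.0, 2.1]
grip_width: 0.228
t 24.4 pos [ 0.5777 -0.199   0.2009] r 45.0 phi -102.3 Ftan 4.43 Frad -4.0 lag tan mm 2.09 lag rad 0.14 F [5.2 3.  2.1] w 0.228
t 24.45 pos [ 0.5777 -0.199   0.2009] r 45.1 phi -102.4 Ftan 4.15 Frad -3.93 lag tan mm 2.04 lag rad 0.12 F [4.9 3.  2. ] w 0.228
t 24.5 pos [ 0.5777 -0.199   0.201 ] r 45.0 phi -102.3 Ftan 4.36 Frad -4.27 lag tan mm 2.07 lag rad 0.16 F [5.2 3.2 2.9] w 0.228
[[-0.09,-0.03,0],[-0.09,-0.02,0],[-0.08,-0.01,0],[-0.09,-0.02,0],[-0.09,-0.01,0],[-0.09,-0.02,0],[-0.09,-0.03,0],[-0.08,-0.02,0]] end phi -114.1
```

```bash
python3 -m crank '{"dp":[[-0.09,-0.03,0],[-0.09,-0.02,0],[-0.08,-0.01,0],[-0.09,-0.02,0],[-0.09,-0.01,0],[-0.09,-0.02,0],[-0.09,-0.03,0],[-0.08,-0.02,0]],"delta_rot":[[0,0,0],[0,0,0],[0,0,0],[0,0,0],[0,0,0],[0,0,0],[0,0,0],[0,0,0]]}'
python3 - <<'E'
from h import *
meas(); ctrl.get_image("top"); meas();ctrl.get_image("top"); meas();plan(.02)
E
```

```text
time: 25.3
position: [0.5719, -0.1973, 0.201]
tool_rot: [3.131, -0.235, 0.009]
ft_force: [6.9, 1.4, 0.1]
grip_width: 0.23
t 25.3 pos [ 0.5719 -0.1973  0.201 ] r 45.0 phi -110.0 Ftan 6.01 Frad -3.65 lag tan mm 3.16 lag rad -0.14 F [6.9 1.4 0.1] w 0.23
t 25.35 pos [ 0.5718 -0.1972  0.201 ] r 45.0 phi -110.2 Ftan 5.58 Frad -3.27 lag tan mm 3.03 lag rad -0.09 F [6.4 1.1 0. ] w 0.228
t 25.4 pos [ 0.5717 -0.1972  0.201 ] r 45.0 phi -110.2 Ftan 6.3 Frad -4.2 lag tan mm 3.03 lag rad -0.14 F [7.4 1.8 0.2] w 0.232
[[-0.09,-0.02,0],[-0.08,-0.03,0],[-0.09,-0.03,0],[-0.08,-0.03,0],[-0.09,-0.03,0],[-0.08,-0.03,0],[-0.08,-0.04,0],[-0.09,-0.03,0]] end phi -123.2
```

```bash
python3 -m crank '{"dp":[[-0.09,-0.02,0],[-0.08,-0.03,0],[-0.09,-0.03,0],[-0.08,-0.03,0],[-0.09,-0.03,0],[-0.08,-0.03,0],[-0.08,-0.04,0],[-0.09,-0.03,0]],"delta_rot":[[0,0,0],[0,0,0],[0,0,0],[0,0,0],[0,0,0],[0,0,0],[0,0,0],[0,0,0]]}'
python3 - <<'E'
from h import *
meas(); ctrl.get_image("top"); meas();ctrl.get_image("top"); meas();plan(.015)
E
```

```text
time: 26.2
position: [0.5654, -0.1943, 0.201]
tool_rot: [3.13, -0.236, 0.009]
ft_force: [7.8, 0.1, -1.3]
grip_width: 0.229
t 26.2 pos [ 0.5654 -0.1943  0.201 ] r 45.0 phi -119.1 Ftan 6.71 Frad -3.88 lag tan mm 3.26 lag rad -0.07 F [ 7.8  0.1 -1.3] w 0.229
t 26.25 pos [ 0.5653 -0.1943  0.201 ] r 45.0 phi -119.3 Ftan 6.02 Frad -3.95 lag tan mm 3.15 lag rad -0.08 F [ 7.2  0.5 -1.2] w 0.228
t 26.3 pos [ 0.5653 -0.1943  0.201 ] r 45.0 phi -119.3 Ftan 6.51 Frad -3.39 lag tan mm 3.14 lag rad -0.06 F [ 7.3 -0.2 -0.4] w 0.229
[[-0.06,-0.03,0],[-0.06,-0.03,0],[-0.06,-0.03,0],[-0.06,-0.04,0],[-0.06,-0.03,0],[-0.06,-0.03,0],[-0.06,-0.03,0],[-0.05,-0.04,0]] end phi -130.1
```

```bash
python3 -m crank '{"dp":[[-0.06,-0.03,0],[-0.06,-0.03,0],[-0.06,-0.03,0],[-0.06,-0.04,0],[-0.06,-0.03,0],[-0.06,-0.03,0],[-0.06,-0.03,0],[-0.05,-0.04,0]],"delta_rot":[[0,0,0],[0,0,0],[0,0,0],[0,0,0],[0,0,0],[0,0,0],[0,0,0],[0,0,0]]}'
python3 - <<'E'
from h import *
meas(); ctrl.get_image("top"); meas();ctrl.get_image("top"); meas();plan(.015)
E
```

```text
time: 27.1
position: [0.5614, -0.1918, 0.201]
tool_rot: [3.129, -0.236, 0.01]
ft_force: [8.7, -0.3, -0.6]
grip_width: 0.231
t 27.1 pos [ 0.5614 -0.1918  0.201 ] r 45.0 phi -125.2 Ftan 7.28 Frad -4.71 lag tan mm 3.84 lag rad -0.19 F [ 8.7 -0.3 -0.6] w 0.231
t 27.15 pos [ 0.5613 -0.1917  0.201 ] r 45.0 phi -125.4 Ftan 6.5 Frad -4.25 lag tan mm 3.72 lag rad -0.16 F [ 7.8 -0.3 -0.1] w 0.23
t 27.2 pos [ 0.5613 -0.1917  0.201 ] r 45.0 phi -125.3 Ftan 7.61 Frad -3.86 lag tan mm 3.75 lag rad -0.2 F [ 8.4 -1.3 -0.7] w 0.237
[[-0.06,-0.03,0],[-0.06,-0.04,0],[-0.05,-0.04,0],[-0.06,-0.04,0],[-0.05,-0.03,0],[-0.06,-0.04,0],[-0.05,-0.05,0],[-0.05,-0.04,0]] end phi -137.0
```

```bash
python3 -m crank '{"dp":[[-0.06,-0.03,0],[-0.06,-0.04,0],[-0.05,-0.04,0],[-0.06,-0.04,0],[-0.05,-0.03,0],[-0.06,-0.04,0],[-0.05,-0.05,0],[-0.05,-0.04,0]],"delta_rot":[[0,0,0],[0,0,0],[0,0,0],[0,0,0],[0,0,0],[0,0,0],[0,0,0],[0,0,0]]}'
python3 - <<'E'
from h import *
meas(); ctrl.get_image("top"); meas();ctrl.get_image("top"); meas();ctrl.get_image("top"); meas();plan(.01)
E
```

```text
time: 28.0
position: [0.5568, -0.1881, 0.201]
tool_rot: [3.129, -0.237, 0.008]
ft_force: [6.6, -1.4, -1.0]
grip_width: 0.23
t 28.0 pos [ 0.5568 -0.1881  0.201 ] r 45.0 phi -132.6 Ftan 5.8 Frad -3.37 lag tan mm 3.43 lag rad -0.18 F [ 6.6 -1.4 -1. ] w 0.23
t 28.05 pos [ 0.5568 -0.1881  0.201 ] r 45.0 phi -132.7 Ftan 5.32 Frad -2.85 lag tan mm 3.37 lag rad -0.19 F [ 5.8 -1.5  0.1] w 0.229
t 28.1 pos [ 0.5568 -0.1881  0.201 ] r 45.0 phi -132.7 Ftan 5.82 Frad -3.73 lag tan mm 3.35 lag rad -0.19 F [ 6.8 -1.2 -0.4] w 0.229
t 28.15 pos [ 0.5568 -0.1881  0.201 ] r 45.0 phi -132.6 Ftan 5.1 Frad -4.0 lag tan mm 3.38 lag rad -0.2 F [ 6.5 -0.5 -0.3] w 0.231
[[-0.04,-0.02,0],[-0.03,-0.03,0],[-0.04,-0.03,0],[-0.03,-0.03,0],[-0.04,-0.03,0],[-0.03,-0.03,0],[-0.03,-0.03,0],[-0.04,-0.03,0]] end phi -141.5
```

Run:
```python
from h import *
import math
ph=math.radians(-137.0);C=HUB+.045*np.array([math.cos(ph),math.sin(ph)]);plan(.02,C=C)
```

```text
[[-0.07,-0.06,0],[-0.07,-0.05,0],[-0.07,-0.06,0],[-0.06,-0.06,0],[-0.07,-0.07,0],[-0.06,-0.06,0],[-0.06,-0.06,0],[-0.07,-0.07,0]] end phi -146.2
```

```bash
python3 -m crank '{"dp":[[-0.07,-0.06,0],[-0.07,-0.05,0],[-0.07,-0.06,0],[-0.06,-0.06,0],[-0.07,-0.07,0],[-0.06,-0.06,0],[-0.06,-0.06,0],[-0.07,-0.07,0]],"delta_rot":[[0,0,0],[0,0,0],[0,0,0],[0,0,0],[0,0,0],[0,0,0],[0,0,0],[0,0,0]]}'
python3 - <<'E'
from h import *
meas(); ctrl.get_image("top"); meas();ctrl.get_image("top"); meas();plan(.015)
E
```

```text
time: 28.95
position: [0.5528, -0.1839, 0.201]
tool_rot: [3.127, -0.238, 0.011]
ft_force: [8.2, -3.7, -0.7]
grip_width: 0.23
t 28.95 pos [ 0.5528 -0.1839  0.201 ] r 45.0 phi -140.1 Ftan 8.06 Frad -3.92 lag tan mm 4.8 lag rad -0.2 F [ 8.2 -3.7 -0.7] w 0.23
t 29.0 pos [ 0.5527 -0.1838  0.201 ] r 45.0 phi -140.2 Ftan 6.55 Frad -4.69 lag tan mm 4.68 lag rad -0.2 F [ 7.8 -2.  -1. ] w 0.236
t 29.05 pos [ 0.5527 -0.1838  0.201 ] r 45.0 phi -140.3 Ftan 8.11 Frad -4.09 lag tan mm 4.65 lag rad -0.21 F [ 8.3 -3.6 -1.5] w 0.228
[[-0.04,-0.05,0],[-0.05,-0.05,0],[-0.04,-0.05,0],[-0.04,-0.06,0],[-0.05,-0.05,0],[-0.04,-0.05,0],[-0.04,-0.06,0],[-0.04,-0.05,0]] end phi -153.1
```

```bash
python3 -m crank '{"dp":[[-0.04,-0.05,0],[-0.05,-0.05,0],[-0.04,-0.05,0],[-0.04,-0.06,0],[-0.05,-0.05,0],[-0.04,-0.05,0],[-0.04,-0.06,0],[-0.04,-0.05,0]],"delta_rot":[[0,0,0],[0,0,0],[0,0,0],[0,0,0],[0,0,0],[0,0,0],[0,0,0],[0,0,0]]}'
python3 - <<'E'
from h import *
meas(); ctrl.get_image("top"); meas();ctrl.get_image("top"); meas();ctrl.get_image("top"); meas();plan(.015)
E
```

```text
time: 29.85
position: [0.5494, -0.1792, 0.201]
tool_rot: [3.127, -0.238, 0.009]
ft_force: [6.8, -3.5, -0.9]
grip_width: 0.231
t 29.85 pos [ 0.5494 -0.1792  0.201 ] r 45.0 phi -147.4 Ftan 6.55 Frad -3.83 lag tan mm 4.43 lag rad -0.19 F [ 6.8 -3.5 -0.9] w 0.231
t 29.9 pos [ 0.5493 -0.1792  0.201 ] r 45.0 phi -147.5 Ftan 5.89 Frad -4.34 lag tan mm 4.39 lag rad -0.2 F [ 6.8 -2.6 -1.1] w 0.232
t 29.95 pos [ 0.5494 -0.1792  0.201 ] r 45.0 phi -147.4 Ftan 5.95 Frad -4.26 lag tan mm 4.42 lag rad -0.19 F [ 6.8 -2.7 -0.2] w 0.226
t 30.0 pos [ 0.5494 -0.1792  0.201 ] r 45.0 phi -147.5 Ftan 5.35 Frad -3.5 lag tan mm 4.38 lag rad -0.18 F [ 5.8 -2.6 -0.9] w 0.234
[[-0.04,-0.06,0],[-0.03,-0.05,0],[-0.04,-0.06,0],[-0.04,-0.06,0],[-0.03,-0.05,0],[-0.04,-0.06,0],[-0.03,-0.06,0],[-0.03,-0.06,0]] end phi -160.0
```

```bash
python3 -m crank '{"dp":[[-0.04,-0.06,0],[-0.03,-0.05,0],[-0.04,-0.06,0],[-0.04,-0.06,0],[-0.03,-0.05,0],[-0.04,-0.06,0],[-0.03,-0.06,0],[-0.03,-0.06,0]],"delta_rot":[[0,0,0],[0,0,0],[0,0,0],[0,0,0],[0,0,0],[0,0,0],[0,0,0],[0,0,0]]}'
python3 - <<'E'
from h import *
meas(); ctrl.get_image("top"); meas();ctrl.get_image("top"); meas();plan(.015)
E
```

```text
time: 30.8
position: [0.5474, -0.1757, 0.201]
tool_rot: [3.125, -0.24, 0.01]
ft_force: [9.0, -6.0, -1.8]
grip_width: 0.235
t 30.8 pos [ 0.5474 -0.1757  0.201 ] r 45.0 phi -152.6 Ftan 9.51 Frad -5.22 lag tan mm 5.75 lag rad -0.41 F [ 9.  -6.  -1.8] w 0.235
t 30.85 pos [ 0.5473 -0.1756  0.201 ] r 45.0 phi -152.7 Ftan 8.79 Frad -3.05 lag tan mm 5.67 lag rad -0.4 F [ 6.7 -6.4 -1.8] w 0.229
t 30.9 pos [ 0.5473 -0.1757  0.201 ] r 45.0 phi -152.7 Ftan 8.51 Frad -3.76 lag tan mm 5.67 lag rad -0.42 F [ 7.2 -5.8 -1.8] w 0.225
[[-0.04,-0.06,0],[-0.03,-0.06,0],[-0.03,-0.06,0],[-0.03,-0.06,0],[-0.02,-0.06,0],[-0.03,-0.06,0],[-0.03,-0.06,0],[-0.02,-0.07,0]] end phi -166.8
```

```bash
python3 -m crank '{"dp":[[-0.04,-0.06,0],[-0.03,-0.06,0],[-0.03,-0.06,0],[-0.03,-0.06,0],[-0.02,-0.06,0],[-0.03,-0.06,0],[-0.03,-0.06,0],[-0.02,-0.07,0]],"delta_rot":[[0,0,0],[0,0,0],[0,0,0],[0,0,0],[0,0,0],[0,0,0],[0,0,0],[0,0,0]]}'
python3 - <<'E'
from h import *
meas(); ctrl.get_image("top"); meas();ctrl.get_image("top"); meas();plan(.01)
E
```

```text
time: 31.7
position: [0.5452, -0.1708, 0.201]
tool_rot: [3.125, -0.241, 0.008]
ft_force: [5.4, -4.3, 0.1]
grip_width: 0.226
t 31.7 pos [ 0.5452 -0.1708  0.201 ] r 45.0 phi -159.4 Ftan 5.98 Frad -3.55 lag tan mm 5.83 lag rad -0.4 F [ 5.4 -4.3  0.1] w 0.226
t 31.75 pos [ 0.545  -0.1704  0.201 ] r 45.0 phi -160.0 Ftan 5.79 Frad -2.81 lag tan mm 5.37 lag rad -0.37 F [ 4.6 -4.5  1.2] w 0.23
t 31.8 pos [ 0.5449 -0.1701  0.201 ] r 45.0 phi -160.4 Ftan 4.13 Frad -2.4 lag tan mm 5.04 lag rad -0.33 F [ 3.6 -3.1  0.9] w 0.229
[[-0.02,-0.04,0],[-0.02,-0.04,0],[-0.01,-0.04,0],[-0.02,-0.05,0],[-0.01,-0.04,0],[-0.02,-0.04,0],[-0.01,-0.04,0],[-0.01,-0.05,0]] end phi -171.4
```

```bash
python3 -m crank '{"dp":[[0,0,0],[0,0,0],[0,0,0],[0,0,0],[0,0,0],[0,0,0],[0,0,0],[0,0,0]],"delta_rot":[[0,0,0],[0,0,0],[0,0,0],[0,0,0],[0,0,0],[0,0,0],[0,0,0],[0,0,0]]}'
python3 - <<'E'
from h import *
import math
ph=math.radians(-166.8);C=HUB+.045*np.array([math.cos(ph),math.sin(ph)]);json.dump(list(C),open("C.json","w"))
for i in range(5): meas(); ctrl.get_image("top")
plan(.01)
E
```

```text
time: 32.6
position: [0.5448, -0.1697, 0.201]
tool_rot: [3.127, -0.24, 0.006]
ft_force: [4.0, -4.3, 1.6]
grip_width: 0.229
t 32.6 pos [ 0.5448 -0.1697  0.201 ] r 45.0 phi -161.0 Ftan 5.35 Frad -2.38 lag tan mm 4.58 lag rad -0.23 F [ 4.  -4.3  1.6] w 0.229
t 32.65 pos [ 0.5448 -0.1697  0.201 ] r 45.0 phi -160.9 Ftan 4.69 Frad -2.85 lag tan mm 4.59 lag rad -0.21 F [ 4.2 -3.5  0.9] w 0.232
t 32.7 pos [ 0.5448 -0.1697  0.201 ] r 45.0 phi -161.0 Ftan 4.59 Frad -3.4 lag tan mm 4.56 lag rad -0.21 F [ 4.7 -3.2  0.6] w 0.234
t 32.75 pos [ 0.5447 -0.1697  0.2009] r 45.0 phi -160.9 Ftan 4.07 Frad -2.52 lag tan mm 4.6 lag rad -0.26 F [ 3.7 -3.   0.8] w 0.23
t 32.8 pos [ 0.5447 -0.1697  0.201 ] r 45.0 phi -161.0 Ftan 4.01 Frad -2.4 lag tan mm 4.58 lag rad -0.25 F [ 3.6 -3.   1.4] w 0.229
[[-0.02,-0.04,0],[-0.01,-0.04,0],[-0.02,-0.05,0],[-0.01,-0.04,0],[-0.02,-0.04,0],[-0.01,-0.04,0],[-0.02,-0.05,0],[-0.01,-0.04,0]] end phi -171.4
```

```bash
python3 -m crank '{"dp":[[0.03,0.07,0],[0.03,0.07,0],[0.03,0.07,0],[0.03,0.07,0],[0,0,0],[0,0,0],[0,0,0],[0,0,0]],"delta_rot":[[0,0,0],[0,0,0],[0,0,0],[0,0,0],[0,0,0],[0,0,0],[0,0,0],[0,0,0]]}' 0 5; python3 -c "
from h import *
meas(C=[.5,0])"; python3 -m crank '{"dp":[[0,0,0],[0,0,0],[0,0,0],[0,0,0],[0,0,0],[0,0,0],[0,0,0],[0,0,0]],"delta_rot":[[0,0,0],[0,0,0],[0,0,0],[0,0,0],[0,0,0],[0,0,0],[0,0,0],[0,0,0]]}' 5
python3 - <<'E'
from h import *
meas(C=[.5,0])
cv2.imwrite("pics/s13.png",cv2.resize(ctrl.get_image("scene")[130:210,230:330],None,fx=7,fy=7,interpolation=2))
E
```

```text
time: 33.65
position: [0.5447, -0.1692, 0.2009]
tool_rot: [3.132, -0.236, 0.0]
ft_force: [3.8, -4.7, 1.2]
grip_width: 0.236
t 33.65 pos [ 0.5447 -0.1692  0.2009] r 44.9 phi -161.5 Ftan 5.71 Frad -2.14 lag tan mm 174.68 lag rad -11.26 F [ 3.8 -4.7  1.2] w 0.236
time: 34.45
position: [0.5448, -0.1684, 0.2009]
tool_rot: [-3.133, 0.235, 0.0]
ft_force: [-0.7, -0.3, 0.2]
grip_width: 0.571
t 34.45 pos [ 0.5448 -0.1684  0.2009] r 44.6 phi -162.4 Ftan 0.08 Frad 0.81 lag tan mm 174.11 lag rad -8.1 F [-0.7 -0.3  0.2] w 0.571
```

View pics/s13.png

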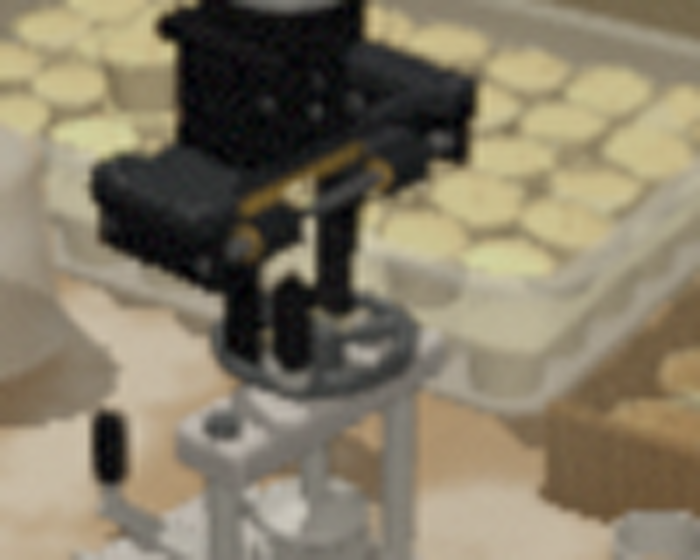

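```bash
python3 -m crank '{"dp":[[0,0,-0.5],[0,0,-1.5],[0,0,-2],[0,0,-2],[0,0,-2],[0,0,-1.5],[0,-3,-1],[0,-4,0]],"delta_rot":[[0,0,0],[0,0,0],[0,0,0],[0,0,0],[0,0,0],[0,0,0],[0,0,0],[0,0,0]]}';  python3 -m crank '{"dp":[[0,-4,-1],[0,-4,-1],[0,-4,0],[0,-4,0],[0,-3,0],[0,-2,0],[0,-1,0],[0,0,0]],"delta_rot":[[0,0,0],[0,0,0],[0,0,0],[0,0,0],[0,0,0],[0,0,0],[0,0,0],[0,0,0]]}'
python3 - <<'E'
from h import *
a=ctrl.get_image("top");b=ctrl.get_image("scene");cv2.imwrite("pics/top14.png",a);cv2.imwrite("pics/scene14.png",b)
cv2.imwrite("pics/t14.png",cv2.resize(a[105:225,130:350],None,fx=3.6,fy=3.6,interpolation=2))
im=a.max(2)
for box in((268-30,150,268+30,200),):
    x0,y0,x1,y1=box
    k,l,st,ce=cv2.connectedComponentsWithStats((im[y0:y1,x0:x1]<45).astype(np.uint8))
    for i in range(1,k):
        if st[i,4]>8:
            c=ce[i]+[x0,y0];p=plane("top",c,.235)[:2];d=p-HUB;print(c,st[i,4],p,np.hypot(*d),np.degrees(np.arctan2(d[1],d[0])))
print(ctrl.get_state()["position"],ctrl.get_state()["time"])
E
```

```text
time: 35.3
position: [0.5558, -0.1016, 0.3089]
tool_rot: [3.131, -0.245, 0.007]
ft_force: [0.8, 0.6, -1.0]
grip_width: 0.571
time: 36.1
position: [0.5882, 0.1189, 0.3259]
tool_rot: [3.133, -0.233, -0.0]
ft_force: [0.2, -0.7, 0.8]
grip_width: 0.574
[270.87179487 185.23076923] 39 [ 0.54454129 -0.17004773] 0.045329254588005595 -160.6119048313983
[0.58831453 0.11614353 0.3261297 ] 36.2
```

View pics/t14.png

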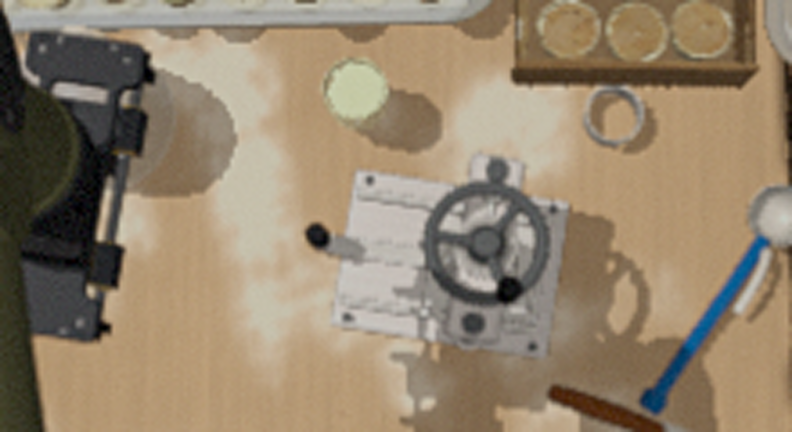

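View pics/scene14.png

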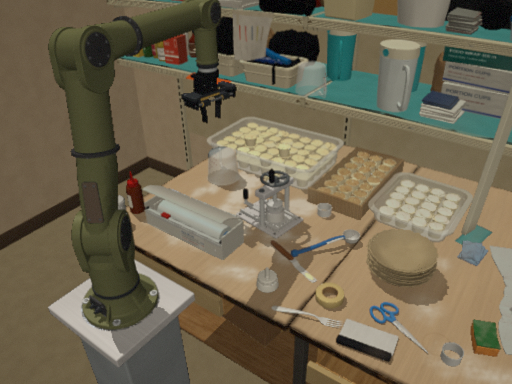

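```bash
python3 -c "
from bench import ctrl
print(ctrl.close_job())"
```

```text
the job is handed in; nothing more can be done
None
```

I pushed the tray fully home, wound the press to about 8 N, let go and handed the job in at about 36 s.

- **Tray:** I gripped its knob and pushed until it stopped moving while the force kept rising, to about 11 N. The top camera then put the knob 149.5 to 149.8 mm from the press axis, against 150 mm expected when home. In the last pictures it had not moved.
- **Press:** I led the crank about 382° clockwise.
  - **Tightening:** The push stayed near 1 N for about 243°, then rose. Single readings on the last tooth climbs were about 7.3, 8.1 and 9.5 N, well below 12 N. Allowing for the ripple, I estimate 8.0 to 8.6 N at the stop.
  - **After letting go:** The camera put the crank at -160.6°, against about -161° when I stopped, so the ratchet held it without slipping back. The arm was clear with its force reading near zero.
- **Bystanders:** Nothing else looked moved in the final pictures, by eye.

**What disagreed or failed:**
- In the pictures the fingertips stood about 25 mm higher than the reported tool position and `nose_length` imply. My first close on the tray knob therefore passed above it. I went lower by what the picture showed and gripped it.
- With the hand held still, the force dropped to about 4 to 6 N just after each tooth click, below the moving reading. I took this to be the ratchet carrying part of the load, so the final push is an estimate from the moving readings and the 3 N per radian slope.

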